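Lay out the staining corner of the lab bench

ROBOT

A 6-joint arm with a two-finger parallel gripper is mounted at the origin on the work surface. World frame = base frame: x ahead of the robot, y to its left, z up, the work surface at z = 0. Lengths are in m, angles in degrees, forces in N, time in s.
With the tool pointing down it reaches from about 0.4 to 0.825 m from the base axis. Payload 7 kg.
Tool frame: the origin (TCP) lies on the centre line of the jaws, within the pads' length; the fingertips stand 11 mm ahead of it and the grasp point (between the pads) lies 8 mm behind it; z points along the fingers, y is the direction in which the jaws open and shut (so a half turn about z gives the same grasp; the last joint's range is limited). The gripper opens to 88 mm and grips with 3 to 60 N. Pads are 19 mm wide; open, the fingers measure 130 mm over their backs; the gripper's body (78 mm by 193 mm) begins 47 mm behind the grasp point.
Start: joints at [-58.436, 20.546, 0.682, 0, -70.136, -16.507], TCP at [0.175, -0.652, 0.238] pointing down, gripper open.
Joint ranges: [-176.03, 176.03], [-82.01, 121.73], [-58.28, 71.71], [-173.87, 95.51], [-174.79, -0.11], [-173.66, 173.66]. Speed limits (degrees/s): [136.94, 136.94, 172.46, 180, 180, 180].

INTERFACE

Orientations are given as a 3x3 rotation matrix whose columns are the frame's x, y, z axes.
In Python, from rig import ctrl gives the robot as it stands. The module is installed in compiled form; this text tells all that it offers.
- The arm moves only by the shell command python3 -m crank 'ROWS' [FORCE]. ROWS is JSON, a list of rows, each a list of 5 numbers: the gripper's target within -1 to 1 (shut at 1, half-way at 0, fully open at -1), then the shift along the tool's x, y, z in mm, then the turn about the tool's z in rad. In form: [[fingers, dx, dy, dz, roll], ...]. A call has 1 to 10 rows; each row shifts and turns the pose as measured when the row begins, along the tool's axes as they then stand; what a row does not reach is not made up. A row lasts 1/12 s, in which the tool goes at most 41.7 mm and 7.16 degrees, less where a joint would pass 70% of its speed; a pose out of reach is approached as far as the arm can. A call with a gripper value outside its range is refused whole. The fingers move at their own pace and stop on an object; FORCE is the grip in N (left out, the last holds). Time passes only in rows, so rows that do not move let the fingers close. It gives the time, the measured TCP pose, the force and the opening at its end, in the units of the state.
- ctrl.get_state(): the state, without advancing time (a new reading comes with each control period).
- ctrl.read_camera(name): name is "scene" or "side" or "wrist"; returns (picture, depth): 384x512x3 uint8, red, green, blue; 384x512 float32, m along the optical axis (not along the pixel's ray), 0 where there is no reading.
- ctrl.calibration(name): a dict with "K" (3x3 intrinsics, pixels), "pose" (4x4, takes a point from camera to world coordinates); the wrist camera has in their place "T_tool_cam" (4x4, takes a point from camera to tool coordinates, whose origin is the TCP and whose axes are the flange's). Camera axes: x right, y down, z forward; pixel columns grow to the right and rows downward; lengths in m; the calibration is good to about 2 mm. A picture is of the moment at which its call begins: read the wrist's pose just before it. calibration takes no time and is no camera call.
- ctrl.sign_off(): hands the job in, once; it reports no verdict.
Trained networks look in the newest picture that a camera, given by its name, has taken for a name from the list of things; names that differ only in an ending like _2 or _b are one class to them, and where a whole thing is asked for, a point or a joint stands for the part that bears it (a point fixed in the world has none). Each returns a list of dicts, best first, with "confidence" (0 to 1); they miss things now and then, are a little off and sometimes report something else, mostly with a low value. They report only what shows in the picture. A call takes as long as a camera call. They do not tell look-alikes from the thing itself.
- ctrl.search_frame(camera, thing): "centre" ([column, row] in pixels, amid what is visible of it).
- ctrl.masks_of(camera, thing): "region" (384x512 bool, what is visible of it) and "centre" ([column, row] in pixels, amid what is visible of it).
- ctrl.place_of(camera, thing): "centre" ([column, row] in pixels: a listed point, or the origin of a listed thing).
The state is a dict: "time_s": time; "joints": joint angles; "qd": joint speeds; "effort": joint torques, N m; "position": TCP position; "eef_rot": TCP orientation; "wrist_force": force on the tool from outside, world axes, zero at the start; "ft_torque": the same for the moment, N m; "grip_width": finger opening in m.
Only numpy, scipy, OpenCV 4.12 (cv2) and the standard library are available. Lean on these libraries where they do the work, as an engineer would, in place of code of your own. Each camera call takes 0.05 s, during which the arm holds its last target.

TASK

Get the staining corner ready for the next class: stand every amber reagent bottle upright on the narrow raised wooden ledge, lay the blue slide tray flat and squarely on the sloping green deck of the draining stand just above its lip, and stand all the blue stirring rods in the yellow beaker, which stays upright on the table. Any order will do; do not push the petri dishes, the pot or the timer out of place.

Things in the scene. Friction and masses are not known exactly. Their poses are not given: they have to be found in the camera images.
- ledge_top (a point): Centre of the top face of the narrow raised wooden ledge (fixed): a beam 40 mm deep (its x axis) and 300 mm long (its y axis) whose top is 80 mm above the table, on two end posts. The bottles (50 mm across) are wider than it is deep.
- deck: Green sloping deck of the white draining stand (fixed). Origin: on its upper surface, 61 mm above the table, where the middle of the tray's underside belongs (3 mm to spare to the lip). x points up the slope (0.42 rad above level), z out of the surface. Deck 50 mm wide (y); surface from x = -53 mm, where a lip 11 mm high closes the low end, to +64 mm.
- tray: Blue slide tray: flat plate 100 mm (x) x 70 mm (y) x 8 mm thick, with a white upright grip rib along its middle, 60 mm (x) x 12 mm (y), rising to 42 mm. Glass slides are fixed on the plate. Origin: centre of the underside. Either end may be uphill. 120 g.
- beaker: Yellow plastic beaker, loose, upright on the table, 120 mm high, outside diameter 84 mm at the rim, wall 4 mm, inner floor 6 mm above the origin. Origin: centre of the underside; z is its axis.
- bottle0: Amber reagent bottle with white cap, standing upright: round body 50 mm across and 64 mm high, cap 28 mm across, 90 mm high in all, 140 g. Origin: centre of its underside. May be absent (None).
- bottle1: Amber reagent bottle with red cap, standing upright: round body 50 mm across and 64 mm high, cap 28 mm across, 90 mm high in all, 140 g. Origin: centre of its underside. May be absent (None).
- bottle2: Amber reagent bottle with black cap, standing upright: round body 50 mm across and 64 mm high, cap 28 mm across, 90 mm high in all, 140 g. Origin: centre of its underside. May be absent (None).
- rod0: Blue plastic stirring rod with grey ends, 190 mm long (x axis), square section 12 mm, 30 g, lying on the table. Origin: its middle. May be absent (None).
- rod0_a (a point): The +x end of rod0.
- rod0_b (a point): The -x end of rod0.
- rod1: Blue plastic stirring rod with grey ends, 190 mm long (x axis), square section 12 mm, 30 g, lying on the table. Origin: its middle. May be absent (None).
- rod1_a (a point): The +x end of rod1.
- rod1_b (a point): The -x end of rod1.
- rod2: Blue plastic stirring rod with grey ends, 190 mm long (x axis), square section 12 mm, 30 g, lying on the table. Origin: its middle. May be absent (None).
- rod2_a (a point): The +x end of rod2.
- rod2_b (a point): The -x end of rod2.
- dishes: Bystander, not to be disturbed: stack of three clear and white petri dishes, 85 mm across, 46 mm high. Origin: centre of the underside.
- pot: Bystander, not to be disturbed: small white pot with red lid, 52 mm across, 55 mm high. Origin: centre of the underside.
- timer: Bystander, not to be disturbed: grey bench timer, 50 x 75 x 20 mm. Origin: centre of the underside.
There are look-alikes about, which are no part of the job. Leave any purple look-alike of the bottle1 alone.

How it is judged (in metres and radians):
At the end, for the whole second after the job is handed in: Bottles upright (7 deg) on the ledge, centres within 18 mm of its centre line; tray flat on the deck within 20 mm sideways, -12 to +30 mm along the slope, square within 11 deg; rods end-down in the beaker (end in its lower half, lean under 43 deg); beaker upright on the table; all at rest (x of bottle0 in the frame of ledge_top between -0.018 and 0.018 m and y of bottle0 in the frame of ledge_top between -0.15 and 0.15 m and z of bottle0 in the frame of ledge_top between -0.008 and 0.008 m and angle between each of bottle0, bottle1, bottle2, beaker's own z axis and vertical below 0.12 rad and linear speed of each of bottle0, bottle1, bottle2, rod0, rod1, rod2, tray below 0.03 m/s and x of bottle1 in the frame of ledge_top between -0.018 and 0.018 m and y of bottle1 in the frame of ledge_top between -0.15 and 0.15 m and z of bottle1 in the frame of ledge_top between -0.008 and 0.008 m and x of bottle2 in the frame of ledge_top between -0.018 and 0.018 m and y of bottle2 in the frame of ledge_top between -0.15 and 0.15 m and z of bottle2 in the frame of ledge_top between -0.008 and 0.008 m and ((horizontal distance between rod0_a and beaker below 0.045 m and z of rod0_a in the frame of beaker below 0.06 m) or (horizontal distance between rod0_b and beaker below 0.045 m and z of rod0_b in the frame of beaker below 0.06 m)) and angle between the x axis of each of rod0, rod1, rod2 and the z axis of beaker, either way round below 0.75 rad and ((horizontal distance between rod1_a and beaker below 0.045 m and z of rod1_a in the frame of beaker below 0.06 m) or (horizontal distance between rod1_b and beaker below 0.045 m and z of rod1_b in the frame of beaker below 0.06 m)) and ((horizontal distance between rod2_a and beaker below 0.045 m and z of rod2_a in the frame of beaker below 0.06 m) or (horizontal distance between rod2_b and beaker below 0.045 m and z of rod2_b in the frame of beaker below 0.06 m)) and x of tray in the frame of deck between -0.012 and 0.03 m and y of tray in the frame of deck between -0.02 and 0.02 m and z of tray in the frame of deck between -0.006 and 0.008 m and angle between the z axis of tray and the z axis of deck, either way round below 0.1 rad and angle between the x axis of tray and the x axis of deck, either way round below 0.2 rad and angle between tray's own z axis and vertical below 0.7 rad and height (world z) of beaker below 0.015 m); the robot touches nothing.
It fails at once if the dishes is pushed more than 30 mm from its place or tipped (distance of dishes from where it was at the start of the episode above 0.03 m or angle between dishes's own z axis and vertical above 0.5 rad).
It fails at once if the pot is pushed more than 30 mm from its place or tipped (distance of pot from where it was at the start of the episode above 0.03 m or angle between pot's own z axis and vertical above 0.5 rad).
It fails at once if the timer is pushed more than 30 mm from its place or tipped (distance of timer from where it was at the start of the episode above 0.03 m or angle between timer's own z axis and vertical above 0.5 rad).
Of bottle0, bottle1, bottle2, rod0, rod1, rod2 only 5 to 6 are there at a start; the rules pass over those that are not, and their reading is None.
At some moment in a run one of beaker, rod0, rod1, rod2 may be knocked a few centimetres aside while the robot is not near it.
It also fails if it takes over 210 s, if anything falls off the work surface, if the arm or the gripper's body presses on something with over 40 N, if the wrist force passes 120 N, or if a joint passes its speed limit or range.

## Working session

There is one attempt and no reset: what is moved stays moved. The work goes in short steps, Python scripts to look and compute and a shell command to move; the robot and the scene stay as the last step left them, time stands still between calls to the robot, and variables do not carry over. Pictures are saved under pics/ and viewed, and the job is handed in when it is done.

```bash
ls; mkdir -p pics; cat > h.py <<'E'
import numpy as np, cv2
from rig import ctrl
def snap(n,f):
    s=ctrl.get_state(); p,d=ctrl.read_camera(n); cv2.imwrite(f,p[:,:,::-1]); return s,p,d
def campose(n,s=None):
    c=ctrl.calibration(n)
    if n!='wrist': return c['K'],np.array(c['pose'])
    T=np.eye(4);T[:3,:3]=s['eef_rot'];T[:3,3]=s['position'];return np.array(c['K']),T@np.array(c['T_tool_cam'])
def cloud(n,d,s=None):
    K,P=campose(n,s);K=np.array(K);v,u=np.mgrid[:d.shape[0],:d.shape[1]]
    X=np.stack([(u-K[0,2])/K[0,0]*d,(v-K[1,2])/K[1,1]*d,d],-1)
    W=X@P[:3,:3].T+P[:3,3];W[d<=0]=np.nan;return W
E
python3 - <<'E'
from h import *
np.set_printoptions(precision=3,suppress=True)
for n in ('scene','side','wrist'):
    s,p,d=snap(n,f'pics/{n}0.png');K,P=campose(n,s);print(n,K[0][0],P)
    np.save(f'{n}0.npy',d)
print(ctrl.get_state())
E
```

```text
pics
scene 349.05159384072726 [[ 0.79   0.377 -0.483  1.034]
 [ 0.613 -0.504  0.609 -0.58 ]
 [-0.013 -0.777 -0.629  0.749]
 [ 0.     0.     0.     1.   ]]
side 439.0599601353207 [[-0.871 -0.347  0.349  0.038]
 [-0.492  0.606 -0.625  0.897]
 [ 0.006 -0.716 -0.698  1.001]
 [ 0.     0.     0.     1.   ]]
wrist 340.0190052372542 [[-0.259  0.923  0.285  0.098]
 [ 0.966  0.247  0.078 -0.673]
 [ 0.001  0.295 -0.956  0.384]
 [ 0.     0.     0.     1.   ]]
{'time_s': 0.15, 'joints': array([-58.437,  20.582,   0.647,  -0.012, -70.136, -16.507]), 'qd': array([ 0.105, -0.141,  0.214, -0.013,  0.138, -0.003]), 'effort': array([  0.   , -58.328,  29.329,   7.001,   0.009,  -0.   ]), 'position': array([ 0.175, -0.652,  0.237]), 'eef_rot': array([[-0.966, -0.26 , -0.   ],
       [-0.26 ,  0.966,  0.001],
       [ 0.   ,  0.001, -1.   ]]), 'wrist_force': array([ 0.938, -0.445,  0.265]), 'ft_torque': array([ 0.035, -0.015, -0.012]), 'grip_width': 0.08773954139276542}
```

View pics/scene0.png

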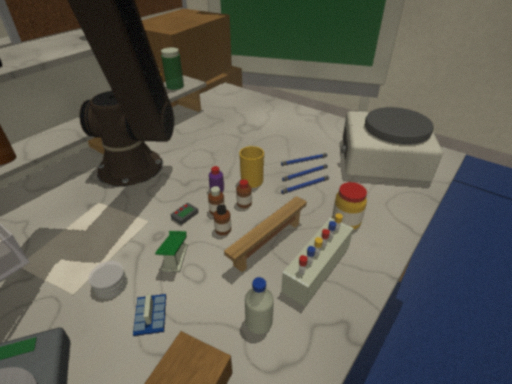

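View pics/side0.png

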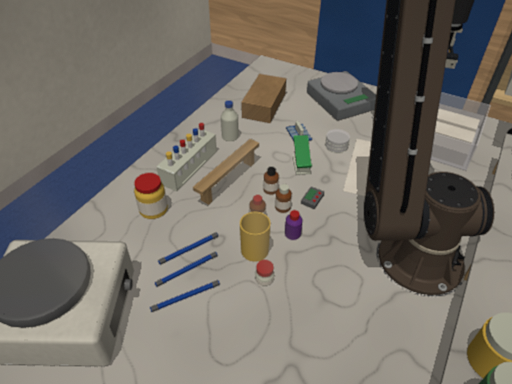

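Scene view: the beaker is at (252,166). The amber bottles are at (215,200) white, (243,193) red and (222,220) black, with the purple look-alike at (216,178). The three rods are around (305,172), the ledge at (267,230), the deck at (172,243), the tray at (150,313), the timer at (185,213) and the dishes at (108,280). The pot shows only in the side view, at (264,272).

```bash
python3 - <<'E'
from h import *
np.set_printoptions(precision=3,suppress=True)
for n in ('scene','side'):
    s,p,d=snap(n,f'pics/{n}1.png');W=cloud(n,d)
    for t in ['bottle0','beaker','rod0','tray','deck','ledge_top','dishes','pot','timer']:
        for m in ctrl.masks_of(n,t):
            if m['confidence']<.3: continue
            r=m['region'];q=W[r];q=q[~np.isnan(q[:,0])]
            if len(q)<5: continue
            c=p[r].mean(0)
            print(n,t,round(m['confidence'],2),np.array(m['centre']).astype(int),len(q),'med',np.median(q,0),'p2',np.percentile(q,3,0),'p98',np.percentile(q,97,0),c.astype(int))
        for m in ctrl.place_of(n,t):
            if t in('ledge_top','deck','tray','beaker') and m['confidence']>.3:
                u,v=np.array(m['centre']).astype(int);print('  place',t,m['confidence'],u,v,W[v,u])
print(ctrl.get_state()['time_s'])
E
```

```text
scene bottle0 0.81 [217 199] 323 med [ 0.442 -0.002  0.063] p2 [ 0.407 -0.015  0.001] p98 [0.458 0.029 0.09 ] [101  85  66]
scene bottle0 0.74 [244 194] 382 med [0.491 0.079 0.053] p2 [0.444 0.067 0.001] p98 [0.505 0.105 0.09 ] [101  73  56]
scene bottle0 0.64 [222 220] 451 med [ 0.517 -0.054  0.054] p2 [ 0.492 -0.066  0.003] p98 [ 0.53  -0.028  0.09 ] [86 70 54]
scene bottle0 0.59 [218 180] 290 med [0.371 0.084 0.061] p2 [0.345 0.069 0.01 ] p98 [0.384 0.107 0.09 ] [83 51 70]
scene beaker 0.84 [253 167] 834 med [0.443 0.187 0.083] p2 [0.389 0.164 0.008] p98 [0.466 0.243 0.119] [118  96  40]
  place beaker 0.72 252 182 [0.451 0.173 0.027]
scene rod0 0.7 [305 183] 204 med [0.596 0.294 0.01 ] p2 [0.554 0.212 0.001] p98 [0.634 0.373 0.013] [64 71 94]
scene rod0 0.66 [306 162] 119 med [0.507 0.421 0.01 ] p2 [0.458 0.356 0.002] p98 [0.559 0.497 0.013] [60 67 90]
scene rod0 0.61 [309 172] 172 med [0.559 0.359 0.009] p2 [ 0.52   0.279 -0.001] p98 [0.593 0.428 0.013] [65 72 94]
scene rod0 0.57 [145 314] 1204 med [ 0.563 -0.368  0.009] p2 [ 0.508 -0.41   0.001] p98 [ 0.604 -0.317  0.042] [ 83 
[... 2515 characters left out ...]
 -0.141  0.007] p98 [0.667 0.14  0.084] [127 106  77]
side ledge_top 0.51 [281 199] 371 med [0.421 0.028 0.055] p2 [0.403 0.007 0.005] p98 [0.446 0.037 0.09 ] [117  99  81]
  place ledge_top 0.78 226 161 [ 0.65  -0.011  0.08 ]
side dishes 0.95 [337 140] 452 med [ 0.393 -0.348  0.043] p2 [ 0.359 -0.4    0.008] p98 [ 0.433 -0.325  0.049] [145 142 136]
side pot 0.68 [260 273] 427 med [0.345 0.287 0.049] p2 [0.325 0.257 0.007] p98 [0.37  0.301 0.058] [140  94  85]
side pot 0.51 [257 199] 262 med [0.47 0.1  0.07] p2 [0.45  0.027 0.001] p98 [0.531 0.117 0.094] [121  84  70]
side timer 0.55 [311 195] 337 med [ 0.359 -0.06   0.02 ] p2 [ 0.336 -0.104  0.002] p98 [ 0.384 -0.028  0.025] [81 84 73]
2.05
```

```bash
python3 - <<'E'
from h import *
np.set_printoptions(precision=3,suppress=True)
Ws=[];Cs=[]
for n in ('scene','side'):
    s,p,d=snap(n,f'pics/{n}2.png');w=cloud(n,d).reshape(-1,3);k=~np.isnan(w[:,0]);Ws.append(w[k]);Cs.append(p.reshape(-1,3)[k].astype(int))
def box(c,r,z0,z1,i=None):
    out=[];col=[]
    for j in ([0,1] if i is None else [i]):
        w=Ws[j];m=(abs(w[:,0]-c[0])<r)&(abs(w[:,1]-c[1])<r)&(w[:,2]>z0)&(w[:,2]<z1);out.append(w[m]);col.append(Cs[j][m])
    return np.vstack(out),np.vstack(col)
from scipy.optimize import least_squares
def circ(q,r):
    f=lambda x:np.hypot(q[:,0]-x[0],q[:,1]-x[1])-r
    return least_squares(f,np.median(q[:,:2],0),loss='soft_l1',f_scale=.002).x
for nm,c in dict(white=(.43,.01),red=(.48,.09),black=(.505,-.045),purple=(.36,.095)).items():
    for j in(0,1,None):
        q,_=box(c,.04,.086,.095,j)
        if len(q): print(nm,j,len(q),'cap mean',(q[:,:2].min(0)+q[:,:2].max(0))/2,q[:,:2].max(0)-q[:,:2].min(0))
    # body
    q,_=box(c,.045,.01,.055)
    x=least_squares(lambda x:np.hypot(q[:,0]-x[0],q[:,1]-x[1])-.025,c,loss='soft_l1',f_scale=.002).x;print('   body',x)
q,_=box((.42,.21),.07,.112,.125);print('beaker rim',(q[:,:2].min(0)+q[:,:2].max(0))/2,np.ptp(q[:,:2],0))
q,_=box((.42,.21),.07,.02,.125);
x=least_squares(lambda x:np.hypot(q[:,0]-x[0],q[:,1]-x[1])-.042,(.42,.21),loss='soft_l1',f_scale=.002).x;print('beaker body',x)
for j in(0,1,None):
    q,_=box((.645,-.01),.2,.076,.086,j); q=q[(q[:,0]>.59)&(q[:,0]<.7)];r=cv2.minAreaRect((q[:,:2]*1000).astype(np.float32));print('ledge',j,r,np.median(q[:,2]))
for j in(0,1,None):
    q,c=box((.55,.36),.19,.004,.02,j);k=(c[:,2]>c[:,0]+15);q=q[k]
    for c0 in((.594,.296),(.554,.357),(.506,.43)):
        u=np.array([-.43,.9]);
        v=q[:,:2]-c0;k=np.ones(len(v),bool);u=np.array([-.5,.86])
        for _ in range(5):
            nn=np.array([-u[1],u[0]]);k=(abs(v@nn)<.02);a=v[k];mu=a.mean(0);uu=np.linalg.svd(a-mu,full_matrices=0)[2][0];u=uu
        t=(a-mu)@u;print('rod',j,mu+u*(t.min()+t.max())/2,u,np.ptp(t))
for j in(0,1,None):
    q,c=box((.557,-.362),.09,.003,.016,j);k=(c[:,2]>c[:,0]+10);print('tray',j,cv2.minAreaRect((q[k][:,:2]*1000).astype(np.float32)))
    q,c=box((.557,-.362),.09,.03,.05,j);print('  rib',j,cv2.minAreaRect((q[:,:2]*1000).astype(np.float32)))
    q,c=box((.47,-.205),.1,.025,.1,j);k=(c[:,1]>c[:,0]+25)&(c[:,1]>c[:,2]+20);a=q[k];mu=np.median(a,0);n=np.linalg.svd(a-mu,full_matrices=0)[2][2];a=a[abs((a-mu)@n)<.006];mu=a.mean(0);n=np.linalg.svd(a-mu,full_matrices=0)[2][2];n*=np.sign(n[2])
    g=np.array([-n[0],-n[1]]);g/=np.linalg.norm(g);h=np.array([-g[1],g[0]])
    print('deck',j,len(a),mu,n,np.arccos(n[2]),'up dir',g,'up range',np.percentile(a[:,:2]@g,[0,2,98,100]),'side',np.percentile(a[:,:2]@h,[0,2,98,100]),'z',a[:,2].min(),a[:,2].max())
q,c=box((.345,.28),.05,.01,.07);print('pot',cv2.minAreaRect((q[:,:2]*1000).astype(np.float32)))
E
```

```text
white 0 46 cap mean [0.435 0.011] [0.026 0.028]
white 1 52 cap mean [0.428 0.012] [0.027 0.028]
white None 98 cap mean [0.431 0.011] [0.033 0.028]
   body [0.429 0.011]
red 0 42 cap mean [0.48  0.092] [0.028 0.027]
red 1 53 cap mean [0.473 0.092] [0.026 0.029]
red None 95 cap mean [0.477 0.092] [0.034 0.029]
   body [0.48  0.092]
black 0 54 cap mean [ 0.505 -0.044] [0.026 0.026]
black 1 43 cap mean [ 0.499 -0.042] [0.024 0.028]
black None 97 cap mean [ 0.502 -0.042] [0.031 0.029]
   body [ 0.503 -0.041]
purple 0 38 cap mean [0.359 0.093] [0.027 0.029]
purple 1 63 cap mean [0.352 0.095] [0.028 0.03 ]
purple None 101 cap mean [0.355 0.094] [0.034 0.031]
   body [0.355 0.094]
beaker rim [0.423 0.204] [0.09  0.086]
beaker body [0.422 0.206]
ledge 0 ((645.7213134765625, -7.983734130859375), (299.6298522949219, 42.592437744140625), 84.07257080078125) 0.0796040285780073
ledge 1 ((639.1091918945312, -6.03131103515625), (302.7068176269531, 45.61628723144531), 83.8938217163086) 0.08046139113684136
ledge None ((641.859130859375, -6.3139190673828125), (302.7940368652344, 50.62043762207031), 84.0
[... 1251 characters left out ...]
29  0.92 ] 0.402649315852555 up dir [ 0.542 -0.84 ] up range [0.366 0.368 0.479 0.484] side [0.257 0.259 0.304 0.305] z 0.03383366646292185 0.08729132176363108
tray None ((551.1271362304688, -359.96966552734375), (70.9066390991211, 111.3623275756836), 46.45069122314453)
  rib None ((550.5718383789062, -361.59246826171875), (17.10597038269043, 68.44481658935547), 46.51176071166992)
deck None 844 [ 0.471 -0.207  0.063] [-0.203  0.326  0.924] 0.39362030416157623 up dir [ 0.529 -0.849] up range [0.361 0.367 0.481 0.485] side [0.263 0.266 0.315 0.317] z 0.03383366646292185 0.08729729680623377
pot ((364.38665771484375, 270.1163635253906), (50.277984619140625, 85.42097473144531), 63.62309646606445)
```

View pics/wrist0.png

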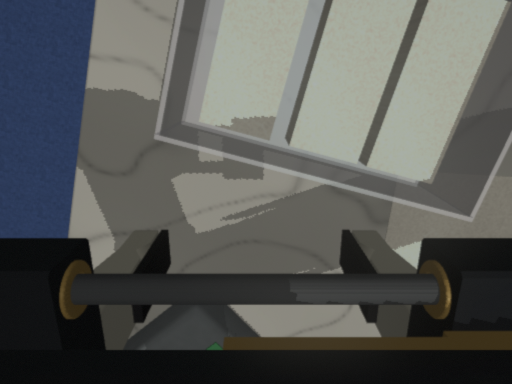

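```bash
cat > go.py <<'E'
import sys
from h import *
x,y,z,yaw=map(float,sys.argv[1:5])  # m, deg of tool y axis
s=ctrl.get_state();R=np.array(s['eef_rot']);d=R.T@(np.array([x,y,z])-s['position'])*1000
cy=np.degrees(np.arctan2(R[1,1],R[0,1]));dy=(yaw-cy+90)%180-90
n=max(abs(d).max()/35,1)
dist=np.linalg.norm(d)
print('t',s['time_s'],'pos',np.round(s['position'],4),'yaw',round(cy,1),'w',round(s['grip_width'],4),'F',np.round(s['wrist_force'],1),'j6',round(s['joints'][5],1))
print('tool delta mm',np.round(d,1),'dist',round(dist),'roll',round(-np.radians(dy),3),'rad')
N=max(int(np.ceil(dist/36)),1);print('rows',N,np.round(d/N,1))
# reversed-order: after roll
a=np.radians(dy);
E
python3 go.py .551 -.361 .15 45.6
python3 - <<'E'
from h import *
np.set_printoptions(precision=3,suppress=True)
Ws=[];Cs=[]
for n in ('scene','side'):
    s,p,d=snap(n,f'pics/{n}2.png');w=cloud(n,d).reshape(-1,3);k=~np.isnan(w[:,0]);Ws.append(w[k]);Cs.append(p.reshape(-1,3)[k].astype(int))
for j in (0,1):
    w=Ws[j];c=Cs[j];k=(w[:,2]>.006)&(w[:,2]<.02)&(c[:,2]>c[:,0]+15)&(abs(w[:,0]-.55)<.13)&(w[:,1]>.18)&(w[:,1]<.54);q=w[k][:,:2]
    u=np.array([.43,.9]);u/=np.linalg.norm(u)
    for c0 in((.594,.296),(.554,.357),(.506,.43)):
        mu=np.array(c0);u=np.array([.43,.9])
        for _ in range(6):
            nn=np.array([-u[1],u[0]])/np.linalg.norm(u);a=q[abs((q-mu)@nn)<.015];mu=a.mean(0);u=np.linalg.svd(a-mu,full_matrices=0)[2][0]
        t=(a-mu)@u;print('rod',j,mu+u*(t.min()+t.max())/2,u,np.degrees(np.arctan(u[1]/u[0])),np.ptp(t))
E
```

```text
t 2.15 pos [ 0.1753 -0.6518  0.2376] yaw 105.1 w 0.0878 F [-0.5 -0.1  0.7] j6 -16.5
tool delta mm [-438.3  183.2   87.6] dist 483 roll 1.038 rad
rows 14 [-31.3  13.1   6.3]
rod 0 [0.589 0.286] [-0.453 -0.892] 63.06559357895677 0.16641040207200564
rod 0 [0.552 0.347] [-0.448 -0.894] 63.37231466128342 0.1708662546063766
rod 0 [0.508 0.426] [-0.56  -0.828] 55.942847926505436 0.14958713629638443
rod 1 [0.589 0.305] [0.453 0.892] 63.07011125710776 0.1688723564841489
rod 1 [0.548 0.359] [0.447 0.895] 63.4543618875981 0.187393134536522
rod 1 [0.501 0.431] [0.562 0.827] 55.773802929158975 0.18631350305151662
```

```bash
python3 -m crank '[[-0.5,-36,15,0,0],[-0.5,-36,15,0,0],[-0.5,-36,15,0,0],[-0.5,-36,15,0,0],[-0.5,-36,15,0,0],[-0.5,-36,15,0,0],[-0.5,-36,15,0,0],[-0.5,-36,15,0,0],[-0.5,-36,15,0,0],[-0.5,-36,15,0,0]]'; python3 -m crank '[[-0.5,-36,15,0,0],[-0.5,-20,10,0,0],[-0.5,0,0,0,0.12],[-0.5,0,0,0,0.12],[-0.5,0,0,0,0.12],[-0.5,0,0,0,0.12],[-0.5,0,0,0,0.12],[-0.5,0,0,0,0.12],[-0.5,0,0,0,0.12],[-0.5,0,0,0,0.12]]'; python3 go.py .551 -.361 .15 45.6
```

```text
time_s: 3.08
position: [0.4906, -0.4091, 0.2374]
eef_rot: [[-0.969, -0.248, 0.0], [-0.248, 0.969, -0.001], [0.0, -0.001, -1.0]]
wrist_force: [0.7, -0.8, 0.7]
grip_width: 0.0653
time_s: 3.92
position: [0.5498, -0.3603, 0.2367]
eef_rot: [[-0.742, 0.671, 0.001], [0.671, 0.742, -0.001], [-0.002, -0.0, -1.0]]
wrist_force: [0.5, 0.7, -0.3]
grip_width: 0.0654
t 3.9167 pos [ 0.5498 -0.3603  0.2367] yaw 47.9 w 0.0654 F [ 0.5  0.7 -0.3] j6 -115.9
tool delta mm [-1.2  0.3 86.7] dist 87 roll 0.04 rad
rows 3 [-0.4  0.1 28.9]
```

```bash
python3 -m crank '[[-0.5,0,0,0,0.04],[-0.5,0,0,0,0]]'; cat > wl.py <<'E'
import sys
from h import *
np.set_printoptions(precision=4,suppress=True)
s,p,d=snap('wrist',sys.argv[1]);W=cloud('wrist',d,s);np.savez('w.npz',p=p,W=W)
w=W.reshape(-1,3);k=~np.isnan(w[:,0]);w=w[k];c=p.reshape(-1,3)[k].astype(int)
print('tcp',s['position'])
E
python3 wl.py pics/w1.png; python3 - <<'E'
import numpy as np,cv2
f=np.load('w.npz');w=f['W'].reshape(-1,3)
for z0,z1 in((.036,.048),(.004,.013)):
    k=(w[:,2]>z0)&(w[:,2]<z1)&(abs(w[:,0]-.551)<.08)&(abs(w[:,1]+.361)<.08);q=w[k];print(len(q),cv2.minAreaRect((q[:,:2]*1000).astype(np.float32)),np.median(q,0))
E
```

```text
time_s: 4.08
position: [0.5498, -0.3602, 0.2367]
eef_rot: [[-0.708, 0.706, 0.001], [0.706, 0.708, -0.001], [-0.002, -0.0, -1.0]]
wrist_force: [-0.4, -0.8, 0.1]
grip_width: 0.0658
tcp [ 0.5498 -0.3602  0.2367]
639 ((552.19775390625, -362.9918212890625), (11.677922248840332, 59.17353057861328), 46.2744255065918) [ 0.55087966 -0.36148657  0.04176402]
4694 ((552.8682861328125, -363.55767822265625), (69.97612762451172, 100.65733337402344), 45.755130767822266) [ 0.54947135 -0.36038743  0.00889651]
```

View pics/w1.png

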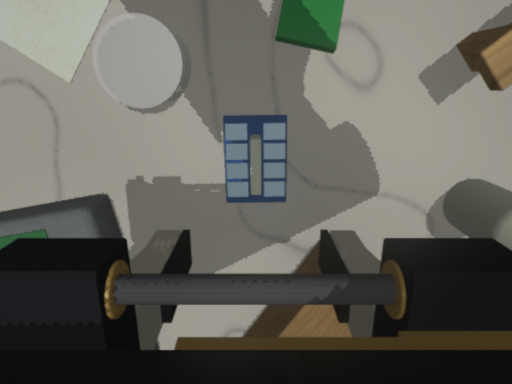

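The wrist view shows the tray at (255,158), lying between and parallel to the fingers, with its rib centred at (.552,-.363). I'll grip the rib slightly uphill of centre.

```bash
python3 go.py .561 -.371 .028 45.9
```

```text
t 4.1333 pos [ 0.5498 -0.3602  0.2367] yaw 45.2 w 0.0659 F [ 0.2 -0.2  0.9] j6 -118.6
tool delta mm [-15.2   0.3 208.7] dist 209 roll -0.012 rad
rows 6 [-2.5  0.  34.8]
```

```bash
python3 -m crank '[[-0.5,-5,0,35,-0.012],[-0.5,-5,0,35,0],[-0.5,-5,0,35,0],[-0.5,0,0,35,0],[-0.5,0,0,30,0],[-0.5,0,0,20,0],[-0.5,0,0,10,0]]' 10; python3 go.py .561 -.371 .028 45.9
```

```text
time_s: 4.72
position: [0.5665, -0.3743, 0.0363]
eef_rot: [[-0.73, 0.683, 0.015], [0.683, 0.73, -0.008], [-0.016, 0.005, -1.0]]
wrist_force: [0.2, 1.0, -1.2]
grip_width: 0.0655
t 4.7167 pos [ 0.5665 -0.3743  0.0363] yaw 46.9 w 0.0655 F [ 0.2  1.  -1.2] j6 -116.3
tool delta mm [ 6.5 -1.4  8.2] dist 11 roll 0.018 rad
rows 1 [ 6.5 -1.4  8.2]
```

```bash
python3 -m crank '[[-0.5,6,-1,8,0.018],[-0.5,0,0,0,0]]' 10; python3 go.py .561 -.371 .028 45.9;  python3 -m crank '[[1,0,0,0,0],[1,0,0,0,0],[1,0,0,0,0],[1,0,0,0,0],[1,0,0,0,0],[1,0,0,0,0]]' 10
```

```text
time_s: 4.88
position: [0.5597, -0.3704, 0.0248]
eef_rot: [[-0.718, 0.696, 0.01], [0.696, 0.718, -0.006], [-0.012, 0.003, -1.0]]
wrist_force: [-1.1, 0.3, -0.8]
grip_width: 0.0659
t 4.8833 pos [ 0.5597 -0.3704  0.0248] yaw 45.9 w 0.0659 F [-1.1  0.3 -0.8] j6 -117.5
tool delta mm [-1.4  0.4 -3.2] dist 3 roll -0.0 rad
rows 1 [-1.4  0.4 -3.2]
time_s: 5.38
position: [0.5635, -0.3717, 0.032]
eef_rot: [[-0.72, 0.694, 0.02], [0.694, 0.72, -0.01], [-0.021, 0.006, -1.0]]
wrist_force: [-0.4, -0.3, -0.6]
grip_width: 0.0313
```

```bash
python3 -m crank '[[1,1,0,4,0],[1,0,0,1,0],[1,0,0,1,0],[1,0,0,1,0]]' 10;python3 go.py .561 -.371 .028 45.9
```

```text
time_s: 5.72
position: [0.5639, -0.3715, 0.0273]
eef_rot: [[-0.72, 0.693, 0.022], [0.693, 0.721, -0.012], [-0.024, 0.007, -1.0]]
wrist_force: [-4.3, 6.1, 15.0]
grip_width: 0.0121
t 5.7167 pos [ 0.5639 -0.3715  0.0273] yaw 46.1 w 0.0121 F [-4.3  6.1 15. ] j6 -117.4
tool delta mm [ 2.4 -1.6 -0.8] dist 3 roll 0.004 rad
rows 1 [ 2.4 -1.6 -0.8]
```

```bash
python3 -m crank '[[1,0,0,-15,0],[1,0,0,-25,0],[1,0,0,-35,0],[1,0,0,-35,0],[1,0,0,-35,0],[1,0,0,-20,0],[1,0,0,0,0]]' 10;python3 wl.py pics/w2.png;python3 go.py .474 -.211 .18 32.5
```

```text
time_s: 6.3
position: [0.5567, -0.3682, 0.1931]
eef_rot: [[-0.72, 0.694, 0.011], [0.694, 0.72, -0.007], [-0.012, 0.002, -1.0]]
wrist_force: [0.6, -1.3, -0.7]
grip_width: 0.0121
tcp [ 0.5567 -0.3682  0.1931]
t 6.35 pos [ 0.5564 -0.3679  0.1915] yaw 46.0 w 0.012 F [-0.5 -0.6 -1.9] j6 -117.4
tool delta mm [168.3  55.7   9.7] dist 178 roll 0.236 rad
rows 5 [33.7 11.1  1.9]
```

View pics/w2.png

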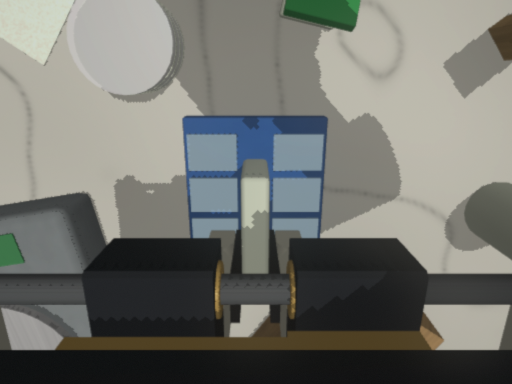

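The tray is held, with its rib between the pads at (256,215). Next is to move it over the deck and turn it.

```bash
python3 -m crank '[[1,20,7,0,0],[1,34,11,0,0],[1,34,11,0,0],[1,34,11,0,0],[1,26,8,0,0],[1,15,5,0,0.08],[1,0,0,0,0.08],[1,0,0,0,0.076],[1,0,0,0,0]]' 10;python3 wl.py pics/w3.png;python3 go.py .474 -.211 .18 32.5; python3 - <<'E'
import numpy as np,cv2
f=np.load('w.npz');w=f['W'].reshape(-1,3);c=f['p'].reshape(-1,3).astype(int)
k=(w[:,2]>.11)&(w[:,2]<.21)&(c[:,2]>c[:,0]+10);q=w[k];k=abs(q-np.median(q,0)).max(1)<.06;q=q[k]
mu=q.mean(0);n=np.linalg.svd(q-mu,full_matrices=0)[2][2];print(len(q),mu,n*np.sign(n[2]))
E
```

```text
time_s: 7.1
position: [0.4632, -0.2084, 0.1737]
eef_rot: [[-0.525, 0.851, -0.011], [0.851, 0.526, 0.001], [0.007, -0.009, -1.0]]
wrist_force: [-0.4, -0.5, -1.7]
grip_width: 0.012
tcp [ 0.4632 -0.2084  0.1737]
t 7.15 pos [ 0.4631 -0.2086  0.1735] yaw 31.9 w 0.0119 F [-1.   0.9 -2.1] j6 -146.0
tool delta mm [-7.8  7.9 -6.6] dist 13 roll -0.01 rad
rows 1 [-7.8  7.9 -6.6]
14124 [ 0.44281069 -0.17646197  0.1563295 ] [ 0.01340215 -0.00217955  0.99990781]
```

View pics/w3.png

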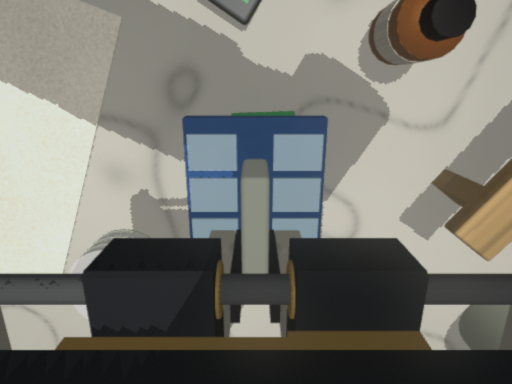

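```bash
python3 -m crank '[[1,-8,8,20,-0.01],[1,0,0,22,0],[1,0,0,15,0],[1,0,0,0,0]]' 10;python3 go.py .474 -.211 .096 32.5
```

```text
time_s: 7.48
position: [0.4737, -0.2117, 0.1125]
eef_rot: [[-0.547, 0.837, -0.012], [0.837, 0.547, 0.001], [0.008, -0.01, -1.0]]
wrist_force: [-1.1, 0.2, -1.4]
grip_width: 0.012
t 7.4833 pos [ 0.4737 -0.2117  0.1125] yaw 33.2 w 0.012 F [-1.1  0.2 -1.4] j6 -144.4
tool delta mm [ 0.3  0.8 16.5] dist 16 roll 0.011 rad
rows 1 [ 0.3  0.8 16.5]
```

```bash
python3 -m crank '[[1,0,0,0,0.01],[1,0,0,4,0],[1,0,0,4,0]]' 4;python3 -m crank '[[1,0,0,4,0],[1,0,0,4,0],[1,0,0,3,0]]' 4;python3 go.py .474 -.211 .096 32.5; python3 wl.py pics/w4.png; python3 - <<'E'
from h import *
snap('scene','pics/s4.png')
E
```

```text
time_s: 7.73
position: [0.4725, -0.2121, 0.1038]
eef_rot: [[-0.54, 0.841, -0.016], [0.841, 0.54, 0.002], [0.01, -0.013, -1.0]]
wrist_force: [-3.1, 3.5, 1.9]
grip_width: 0.0124
time_s: 7.98
position: [0.4722, -0.2117, 0.0931]
eef_rot: [[-0.541, 0.841, -0.015], [0.841, 0.541, 0.002], [0.01, -0.012, -1.0]]
wrist_force: [-2.1, 1.8, 1.4]
grip_width: 0.0122
t 7.9833 pos [ 0.4722 -0.2117  0.0931] yaw 32.8 w 0.0122 F [-2.1  1.8  1.4] j6 -144.7
tool delta mm [-0.4  1.9 -2.9] dist 3 roll 0.004 rad
rows 1 [-0.4  1.9 -2.9]
tcp [ 0.4722 -0.2117  0.0931]
```

View pics/s4.png

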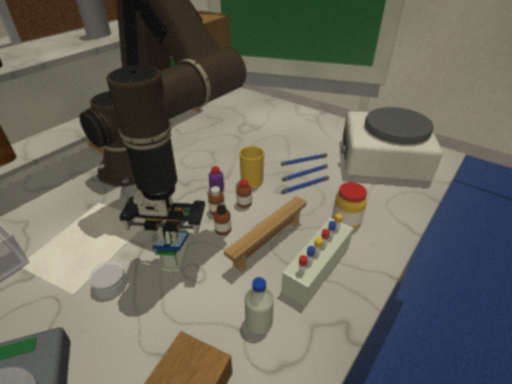

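```bash
cat > tilt.py <<'E'
import numpy as np
f=np.load('w.npz');w=f['W'].reshape(-1,3);c=f['p'].reshape(-1,3).astype(int)
k=(w[:,2]>.03)&(w[:,2]<.14)&(c[:,2]>c[:,0]+10)&(abs(w[:,0]-.469)<.08)&(abs(w[:,1]+.204)<.08);q=w[k];q=q[abs(q-np.median(q,0)).max(1)<.06]
for i in range(3):
    mu=np.median(q,0) if i==0 else q.mean(0);n=np.linalg.svd(q-mu,full_matrices=0)[2][2];n*=np.sign(n[2]);q=q[abs((q-mu)@n)<.006]
print(len(q),mu,n,np.arccos(n[2]),'up',np.degrees(np.arctan2(-n[1],-n[0])))
E
python3 tilt.py
```

```text
12572 [ 0.45388159 -0.18479807  0.06414898] [-0.19917114  0.32281134  0.92526953] 0.3890507786466747 up -58.32585887473646
```

View pics/w4.png

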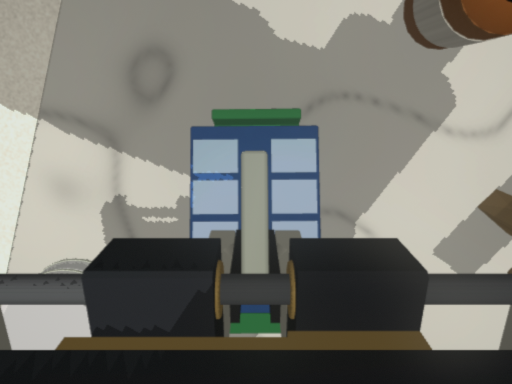

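The tray has tilted to about 0.39 rad and sits centred and square, with the green lip just ahead of it at (256,117). I'll release it.

```bash
python3 -m crank '[[1,0,0,2,0],[0.4,0,0,0,0],[0.2,0,0,0,0],[0,0,0,0,0],[0,0,0,0,0],[0,0,0,-20,0],[0,0,0,-30,0],[0,0,0,-30,0],[0,0,0,-20,0],[0,0,0,0,0]]';python3 wl.py pics/w5.png;python3 tilt.py; python3 - <<'E'
from h import *
snap('side','pics/d5.png')
E
```

```text
time_s: 8.92
position: [0.4753, -0.2133, 0.1954]
eef_rot: [[-0.542, 0.841, -0.014], [0.841, 0.542, -0.0], [0.007, -0.012, -1.0]]
wrist_force: [1.1, -1.8, 0.1]
grip_width: 0.044
tcp [ 0.4753 -0.2133  0.1954]
8647 [ 0.46775548 -0.20509501  0.07086979] [-0.22377985  0.33878962  0.91386223] 0.4180995230905641 up -56.55414239514867
```

View pics/w5.png

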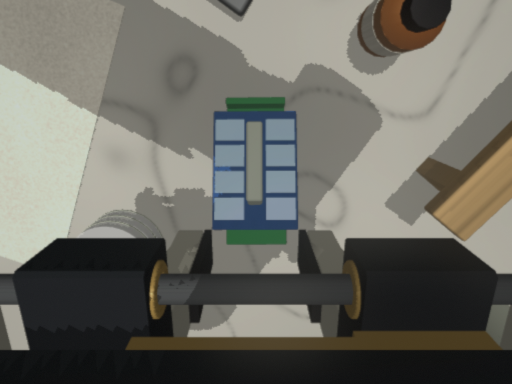

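The tray lies flat at 0.418 rad, is centred on the green deck (columns 227–285) and sits squarely above the lip. Bottles are next, gripped by the cap with the jaws along the ledge.

```bash
python3 go.py .502 -.042 .2 84
```

```text
t 9.0167 pos [ 0.4738 -0.2128  0.1921] yaw 32.8 w 0.0437 F [-0.1  0.3 -0.6] j6 -144.7
tool delta mm [128.4 116.   -8.3] dist 173 roll -0.894 rad
rows 5 [25.7 23.2 -1.7]
```

View pics/d5.png

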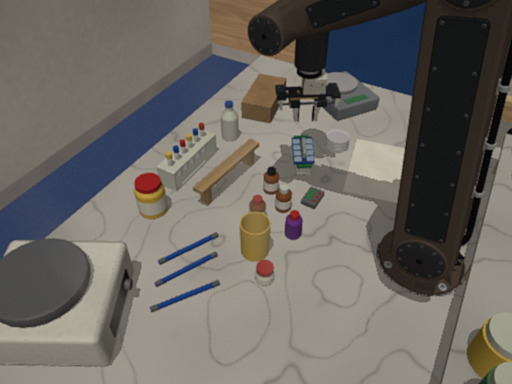

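```bash
python3 -m crank '[[0,25,22,-8,0],[0,27,25,-8,0],[0,27,25,-8,0],[0,27,25,0,0],[0,22,20,0,0],[0,0,0,0,-0.11],[0,0,0,0,-0.11],[0,0,0,0,-0.11],[0,0,0,0,-0.11],[0,0,0,0,-0.11]]'; python3 -m crank '[[0,0,0,0,-0.11],[0,0,0,0,-0.11],[0,0,0,0,-0.11],[0,0,0,0,0]]'; cat > caps.py <<'E'
import numpy as np,cv2,sys
f=np.load('w.npz');W=f['W'];p=f['p'].astype(int)
m=((W[...,2]>.083)&(W[...,2]<.098)).astype(np.uint8)
n,l,st,ce=cv2.connectedComponentsWithStats(m)
for i in range(1,n):
    if st[i,4]<150: continue
    q=W[l==i][:,:2];c,r=cv2.minEnclosingCircle((q*1000).astype(np.float32));print('px',ce[i].astype(int),st[i,4],'circle mm',np.round(c,1),round(r,1),'z',np.median(W[l==i][:,2]).round(4),'col',p[l==i].mean(0).astype(int))
m=((W[...,2]>.074)&(W[...,2]<.083)&(W[...,0]>.56)).astype(np.uint8)
q=W[m>0]
if len(q)>300: print('ledge',cv2.minAreaRect((q[:,:2]*1000).astype(np.float32)))
E
python3 wl.py pics/w6.png; python3 caps.py; python3 go.py .502 -.042 .2 84
```

```text
time_s: 9.85
position: [0.4988, -0.0338, 0.2032]
eef_rot: [[-0.906, 0.422, -0.036], [0.422, 0.907, 0.0], [0.033, -0.015, -0.999]]
wrist_force: [0.9, -0.8, 0.3]
grip_width: 0.0437
time_s: 10.18
position: [0.4958, -0.0339, 0.197]
eef_rot: [[-0.995, 0.083, -0.045], [0.083, 0.997, -0.001], [0.045, -0.005, -0.999]]
wrist_force: [-0.3, 0.0, 0.0]
grip_width: 0.044
tcp [ 0.4958 -0.0339  0.197 ]
px [420   2] 177 circle mm [365.8  91.1] 9.9 z 0.089 col [124  40  41]
px [308 106] 1142 circle mm [431.3  10.7] 14.0 z 0.0898 col [134 135 121]
px [ 56 162] 842 circle mm [ 462.8 -195.3] 32.5 z 0.0921 col [158 162 146]
px [415 159] 1104 circle mm [478.   91.1] 14.2 z 0.0898 col [120  50  45]
px [246 203] 949 circle mm [502.3 -42.1] 14.0 z 0.0898 col [43 39 36]
px [ 19 220] 1461 circle mm [ 498.2 -229.8] 24.4 z 0.0861 col [ 82 120 135]
ledge ((625.2938232421875, -46.357215881347656), (123.6688003540039, 14.737586975097656), 85.0109634399414)
t 10.2333 pos [ 0.4956 -0.0339  0.1968] yaw 84.9 w 0.0437 F [-0.4  0.5 -0.6] j6 -112.9
tool delta mm [-6.9 -7.5 -3.5] dist 11 roll 0.015 rad
rows 1 [-6.9 -7.5 -3.5]
```

View pics/w6.png

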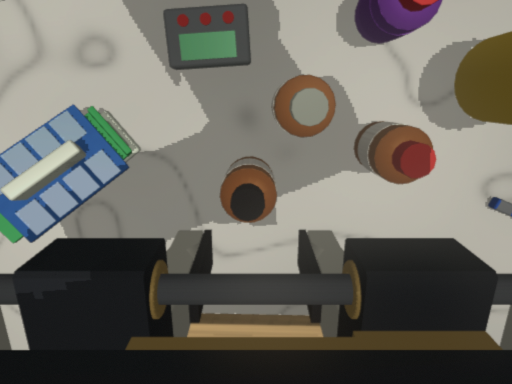

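```bash
python3 -m crank '[[0,-7,-8,10,0.015],[0,0,0,20,0],[0,0,0,30,0],[0,0,0,30,0],[0,0,0,20,0],[0,0,0,5,0],[0,0,0,0,0]]' 15;python3 go.py .502 -.042 .08 84
```

```text
time_s: 10.82
position: [0.4985, -0.0448, 0.075]
eef_rot: [[-0.99, 0.134, -0.044], [0.134, 0.991, -0.001], [0.043, -0.007, -0.999]]
wrist_force: [-7.9, 8.3, 32.2]
grip_width: 0.044
t 10.8167 pos [ 0.4985 -0.0448  0.075 ] yaw 82.3 w 0.044 F [-7.9  8.3 32.2] j6 -114.0
tool delta mm [-2.9  3.2 -5.1] dist 7 roll -0.03 rad
rows 1 [-2.9  3.2 -5.1]
```

```bash
python3 -m crank '[[0,-3,3,-6,-0.03],[0,0,0,0,0]]' 15;python3 go.py .502 -.042 .08 84
```

```text
time_s: 10.98
position: [0.5028, -0.0426, 0.0812]
eef_rot: [[-0.993, 0.109, -0.044], [0.109, 0.994, -0.002], [0.044, -0.007, -0.999]]
wrist_force: [0.1, -0.1, 1.1]
grip_width: 0.044
t 10.9833 pos [ 0.5028 -0.0426  0.0812] yaw 83.8 w 0.044 F [ 0.1 -0.1  1.1] j6 -112.6
tool delta mm [0.8 0.5 1.3] dist 2 roll -0.004 rad
rows 1 [0.8 0.5 1.3]
```

```bash
python3 -m crank '[[1,0,0,1,0],[1,0,0,0,0],[1,0,0,0,0],[1,0,0,0,0],[1,0,0,0,0]]' 15;python3 -m crank '[[1,0,0,-10,0],[1,0,0,-20,0],[1,0,0,-30,0],[1,0,0,-30,0],[1,0,0,-20,0],[1,0,0,0,0]]' 15;python3 go.py .637 -.1 .2 84;python3 wl.py pics/w7.png; python3 caps.py
```

```text
time_s: 11.4
position: [0.5031, -0.043, 0.0804]
eef_rot: [[-0.992, 0.116, -0.043], [0.116, 0.993, -0.001], [0.042, -0.006, -0.999]]
wrist_force: [-0.7, 0.8, 0.2]
grip_width: 0.0281
time_s: 11.9
position: [0.5049, -0.0441, 0.1955]
eef_rot: [[-0.992, 0.118, -0.051], [0.118, 0.993, -0.004], [0.05, -0.01, -0.999]]
wrist_force: [0.3, 0.7, -0.9]
grip_width: 0.0275
t 11.9 pos [ 0.5049 -0.0441  0.1955] yaw 83.2 w 0.0275 F [ 0.3  0.7 -0.9] j6 -113.2
tool delta mm [-137.3  -40.   -11. ] dist 143 roll -0.013 rad
rows 4 [-34.3 -10.   -2.7]
tcp [ 0.5049 -0.0441  0.1955]
px [319  91] 1197 circle mm [431.2  10.5] 13.9 z 0.0899 col [149 151 135]
px [430 142] 1183 circle mm [477.8  91.2] 14.3 z 0.0897 col [155  60  55]
px [ 66 157] 869 circle mm [ 464.1 -196. ] 33.2 z 0.092 col [171 175 159]
px [ 23 211] 2133 circle mm [ 488.7 -232.7] 33.8 z 0.0859 col [ 94 138 149]
ledge ((641.8971557617188, 19.50782012939453), (246.13412475585938, 36.48473358154297), 83.109375)
```

View pics/w7.png

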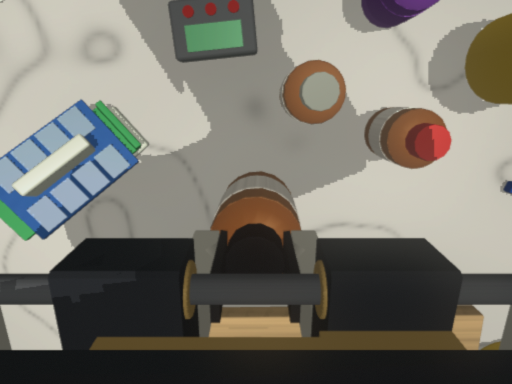

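```bash
cat > ledge.py <<'E'
import numpy as np
f=np.load('w.npz');w=f['W'].reshape(-1,3)
k=(w[:,2]>.076)&(w[:,2]<.083)&(w[:,0]>.58)&(w[:,0]<.71)&(abs(w[:,1])<.2);q=w[k]
for y in np.arange(-.16,.16,.02):
    a=q[abs(q[:,1]-y)<.01]
    if len(a)>15:print(round(y,2),len(a),np.percentile(a[:,0],[1,99]).round(4), 'near-> centre',round(np.percentile(a[:,0],1)+.0201,4),'pred',round(.6425+.104*(y+.007),4))
E
python3 ledge.py
```

```text
-0.1 189 [0.6175 0.6344] near-> centre 0.6376 pred 0.6328
-0.08 486 [0.6156 0.6364] near-> centre 0.6357 pred 0.6349
-0.06 484 [0.6173 0.6386] near-> centre 0.6374 pred 0.637
-0.04 493 [0.6196 0.6406] near-> centre 0.6397 pred 0.6391
-0.02 153 [0.6219 0.6425] near-> centre 0.642 pred 0.6411
0.12 462 [0.6368 0.6715] near-> centre 0.6569 pred 0.6557
0.14 441 [0.6379 0.6736] near-> centre 0.658 pred 0.6578
```

```bash
python3 -m crank '[[1,-15,-5,-4,0],[1,-30,-9,-4,0],[1,-34,-10,-4,0],[1,-30,-9,0,0],[1,-15,-5,0,0],[1,-5,-2,0,0],[1,0,0,0,0]]' 15;python3 go.py .634 -.1 .168 84
```

```text
time_s: 12.53
position: [0.6273, -0.1013, 0.1948]
eef_rot: [[-0.991, 0.119, -0.06], [0.119, 0.993, -0.001], [0.06, -0.008, -0.998]]
wrist_force: [-0.4, 0.3, -1.2]
grip_width: 0.0274
t 12.5333 pos [ 0.6273 -0.1013  0.1948] yaw 83.2 w 0.0274 F [-0.4  0.3 -1.2] j6 -104.8
tool delta mm [-8.1  2.3 26.3] dist 28 roll -0.014 rad
rows 1 [-8.1  2.3 26.3]
```

```bash
python3 -m crank '[[1,-7,2,10,-0.014],[1,-2,0,10,0],[1,0,0,5,0],[1,0,0,0,0]]' 15;python3 go.py .634 -.1 .16 84
```

```text
time_s: 12.87
position: [0.6317, -0.099, 0.1644]
eef_rot: [[-0.992, 0.103, -0.065], [0.104, 0.995, -0.0], [0.065, -0.007, -0.998]]
wrist_force: [0.5, -0.0, -1.1]
grip_width: 0.0279
t 12.8667 pos [ 0.6317 -0.099   0.1644] yaw 84.1 w 0.0279 F [ 0.5 -0.  -1.1] j6 -103.9
tool delta mm [-2.7 -0.7  4.2] dist 5 roll 0.001 rad
rows 1 [-2.7 -0.7  4.2]
```

```bash
python3 -m crank '[[1,-2,0,3,0],[1,0,0,1,0]]' 6;python3 go.py .634 -.1 .16 84;python3 -m crank '[[1,0,0,1,0],[1,0,0,1,0]]' 6;python3 go.py .634 -.1 .16 84;
```

```text
time_s: 13.03
position: [0.6326, -0.0984, 0.1603]
eef_rot: [[-0.993, 0.102, -0.065], [0.102, 0.995, -0.0], [0.065, -0.007, -0.998]]
wrist_force: [0.3, 0.5, 1.1]
grip_width: 0.0276
t 13.0333 pos [ 0.6326 -0.0984  0.1603] yaw 84.1 w 0.0276 F [0.3 0.5 1.1] j6 -103.9
tool delta mm [-1.5 -1.4  0.2] dist 2 roll 0.002 rad
rows 1 [-1.5 -1.4  0.2]
time_s: 13.2
position: [0.633, -0.098, 0.1602]
eef_rot: [[-0.993, 0.101, -0.063], [0.101, 0.995, -0.001], [0.062, -0.007, -0.998]]
wrist_force: [-1.3, 0.8, 4.7]
grip_width: 0.0278
t 13.2 pos [ 0.633  -0.098   0.1602] yaw 84.2 w 0.0278 F [-1.3  0.8  4.7] j6 -103.9
tool delta mm [-1.2 -1.8  0.1] dist 2 roll 0.003 rad
rows 1 [-1.2 -1.8  0.1]
```

```bash
python3 -m crank '[[0.6,0,0,0,0],[0.3,0,0,0,0],[0,0,0,0,0],[0,0,0,0,0],[0,0,0,-12,0],[0,0,0,-20,0],[0,0,0,-20,0],[0,0,0,-20,0],[0,0,0,0,0]]';python3 wl.py pics/w8.png; python3 - <<'E'
from h import *
snap('scene','pics/s8.png')
E
python3 go.py .431 .011 .22 84
```

```text
time_s: 13.95
position: [0.6374, -0.0988, 0.2377]
eef_rot: [[-0.993, 0.102, -0.063], [0.102, 0.995, -0.002], [0.063, -0.008, -0.998]]
wrist_force: [0.9, -0.2, 0.0]
grip_width: 0.0437
tcp [ 0.6374 -0.0988  0.2377]
t 14.05 pos [ 0.6359 -0.0984  0.2342] yaw 84.1 w 0.0438 F [-0.7  0.9 -0.4] j6 -103.9
tool delta mm [213.6  88.   27.8] dist 233 roll 0.002 rad
rows 7 [30.5 12.6  4. ]
```

View pics/s8.png

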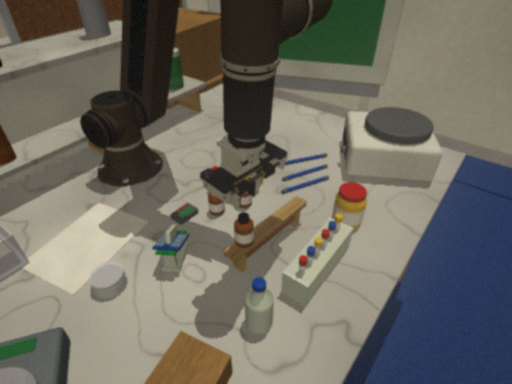

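View pics/w8.png

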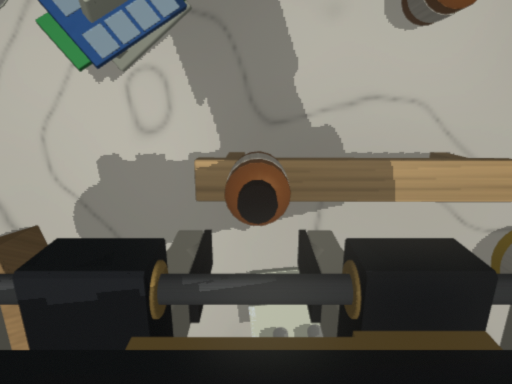

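The black-capped bottle stands on the ledge at (258,195). I'll measure it and move on to the white one.

```bash
python3 ledge.py; cat > onl.py <<'E'
import numpy as np,cv2
f=np.load('w.npz');W=f['W'];p=f['p'].astype(int)
m=((W[...,2]>.163)&(W[...,2]<.18)&(W[...,0]>.58)).astype(np.uint8)
n,l,st,ce=cv2.connectedComponentsWithStats(m)
for i in range(1,n):
    if st[i,4]<150: continue
    q=W[l==i][:,:2];c,r=cv2.minEnclosingCircle((q*1000).astype(np.float32));print('onledge px',ce[i].astype(int),'circle mm',np.round(c,1),round(r,1),'z',np.median(W[l==i][:,2]).round(4),'off centreline',round(c[0]-643-.104*(c[1]+7),1))
E
python3 onl.py
python3 -m crank '[[0,15,6,4,0],[0,30,12,4,0],[0,34,14,4,0],[0,34,14,4,0],[0,34,14,4,0],[0,30,12,4,0],[0,20,9,2,0],[0,10,4,2,0],[0,0,0,0,0]]' 15; python3 go.py .4313 .0107 .2 84;python3 wl.py pics/w9.png;python3 caps.py;python3 onl.py
```

```text
-0.16 289 [0.6093 0.6477] near-> centre 0.6294 pred 0.6266
-0.14 901 [0.6103 0.6502] near-> centre 0.6304 pred 0.6287
-0.12 215 [0.6115 0.6369] near-> centre 0.6316 pred 0.6307
-0.08 80 [0.611  0.6339] near-> centre 0.6311 pred 0.6349
-0.06 890 [0.6188 0.6581] near-> centre 0.6389 pred 0.637
-0.04 901 [0.6207 0.66  ] near-> centre 0.6408 pred 0.6391
-0.02 911 [0.6227 0.6622] near-> centre 0.6428 pred 0.6411
-0.0 911 [0.6248 0.6641] near-> centre 0.6449 pred 0.6432
0.02 903 [0.6268 0.6663] near-> centre 0.6469 pred 0.6453
0.04 910 [0.6288 0.6683] near-> centre 0.6489 pred 0.6474
0.06 909 [0.631  0.6702] near-> centre 0.6511 pred 0.6495
0.08 911 [0.6328 0.6722] near-> centre 0.6529 pred 0.6515
0.1 922 [0.6349 0.6741] near-> centre 0.655 pred 0.6536
0.12 899 [0.6368 0.6762] near-> centre 0.6569 pred 0.6557
0.14 281 [0.6386 0.6776] near-> centre 0.6587 pred 0.6578
onledge px [256 202] circle mm [630.9 -98.1] 13.9 z 0.1698 off centreline -2.6
time_s: 14.8
position: [0.4248, 0.0083, 0.2115]
eef_rot: [[-0.991, 0.106, -0.079], [0.107, 0.994, -0.002], [0.078, -0.01, -0.997]]
wrist_force: [0.1, -0.4, -0.3]
grip_width: 0.0437
t 14.8 pos [0.4248 0.0083 0.2115] yaw 83.9 w 0.0437 F [ 0.1 -0.4 -0.3] j6 -121.4
tool delta mm [-7.1  3.2 11. ] dist 13 roll -0.002 rad
rows 1 [-7.1  3.2 11. ]
tcp [0.4248 0.0083 0.2115]
px [355  99] 1058 circle mm [356.2  93. ] 14.0 z 0.0898 col [119  47  47]
px [458 157] 930 circle mm [420.2 192.9] 39.6 z 0.0908 col [93 79 36]
px [260 201] 858 circle mm [431.   10.6] 14.0 z 0.0898 col [134 135 121]
px [499 211] 199 circle mm [457.3 206.9] 14.9 z 0.0895 col [104  88  36]
px [357 234] 218 circle mm [476.6  90.7] 13.8 z 0.0893 col [136  49  45]
px [ 40 245] 241 circle mm [ 448.6 -182.2] 12.9 z 0.0929 col [160 164 149]
px [ 10 311] 260 circle mm [ 512.6 -228.7] 11.9 z 0.0876 col [ 64 108 128]
```

```bash
python3 -m crank '[[0,0,0,0,0],[0,0,0,0,0],[0,0,0,0,0],[0,0,0,0,0],[0,0,0,0,0],[0,0,0,0,0]]'|sed -n 2,3p; python3 -m crank '[[0,0,0,-40,0],[0,0,0,-40,0]]'|sed -n 2,3p; python3 -m crank '[[0,0,0,-10,0],[0,0,0,0,0]]'|sed -n 2,3p; python3 -m crank '[[0,0,0,40,0],[0,0,0,40,0]]'|sed -n 2,3p;python3 -m crank '[[0,0,0,0,0],[0,0,0,0,0]]'|sed -n 2,3p
```

```text
position: [0.4297, 0.0069, 0.211]
eef_rot: [[-0.991, 0.109, -0.08], [0.109, 0.994, -0.004], [0.079, -0.012, -0.997]]
position: [0.4319, 0.0057, 0.2849]
eef_rot: [[-0.989, 0.11, -0.095], [0.112, 0.994, -0.008], [0.094, -0.019, -0.995]]
position: [0.4363, 0.0058, 0.3018]
eef_rot: [[-0.99, 0.111, -0.087], [0.112, 0.994, -0.007], [0.086, -0.016, -0.996]]
position: [0.4355, 0.0064, 0.2276]
eef_rot: [[-0.991, 0.111, -0.07], [0.111, 0.994, -0.002], [0.07, -0.01, -0.998]]
position: [0.4311, 0.005, 0.2211]
eef_rot: [[-0.99, 0.112, -0.082], [0.113, 0.994, -0.005], [0.081, -0.014, -0.997]]
```

```bash
for i in 1 ; do python3 -m crank '[[0,0,0,-12,0],[0,0,0,-12,0],[0,0,0,-12,0],[0,0,0,-12,0],[0,0,0,-12,0],[0,0,0,-12,0],[0,0,0,-12,0],[0,0,0,-12,0],[0,0,0,-12,0],[0,0,0,-12,0]]'|sed -n 2,3p; python3 -m crank '[[0,0,0,40,0],[0,0,0,40,0],[0,0,0,30,0]]'|sed -n 2,3p; python3 -m crank '[[0,0,0,15,0],[0,0,0,8,0],[0,0,0,4,0],[0,0,0,0,0]]'|sed -n 2,3p;done
```

```text
position: [0.4435, 0.0043, 0.3587]
eef_rot: [[-0.991, 0.111, -0.08], [0.112, 0.994, -0.009], [0.078, -0.018, -0.997]]
position: [0.4438, 0.0045, 0.2619]
eef_rot: [[-0.992, 0.111, -0.055], [0.111, 0.994, -0.004], [0.054, -0.01, -0.998]]
position: [0.4415, 0.0037, 0.234]
eef_rot: [[-0.992, 0.111, -0.058], [0.111, 0.994, -0.006], [0.057, -0.013, -0.998]]
```

```bash
python3 -m crank '[[0,0,0,-12,0],[0,0,0,-12,0],[0,0,0,-12,0],[0,0,0,-12,0],[0,0,0,-12,0],[0,0,0,-12,0],[0,0,0,-12,0],[0,0,0,-12,0],[0,0,0,-12,0],[0,0,0,-8,0]]'|sed -n 2,3p; python3 -m crank '[[0,0,0,40,0],[0,0,0,40,0],[0,0,0,25,0],[0,0,0,15,0],[0,0,0,8,0],[0,0,0,4,0],[0,0,0,0,0]]'|sed -n 2,3p; python3 -m crank '[[0,0,0,-12,0],[0,0,0,-12,0],[0,0,0,-12,0],[0,0,0,-12,0],[0,0,0,-12,0],[0,0,0,-12,0],[0,0,0,-12,0],[0,0,0,-12,0],[0,0,0,-12,0],[0,0,0,-8,0]]'|sed -n 2,3p; python3 -m crank '[[0,0,0,40,0],[0,0,0,40,0],[0,0,0,25,0],[0,0,0,15,0],[0,0,0,8,0],[0,0,0,4,0],[0,0,0,0,0]]'|sed -n 2,3p; python3 go.py .4313 .0107 .2 84
```

```text
position: [0.4534, 0.0045, 0.3715]
eef_rot: [[-0.993, 0.11, -0.042], [0.11, 0.994, -0.004], [0.041, -0.009, -0.999]]
position: [0.455, 0.005, 0.2477]
eef_rot: [[-0.994, 0.11, -0.022], [0.11, 0.994, 0.001], [0.022, -0.002, -1.0]]
position: [0.4617, 0.0052, 0.3832]
eef_rot: [[-0.994, 0.109, -0.006], [0.109, 0.994, 0.003], [0.006, 0.003, -1.0]]
position: [0.4677, 0.0068, 0.2587]
eef_rot: [[-0.994, 0.108, 0.014], [0.108, 0.994, 0.009], [-0.013, 0.01, -1.0]]
t 20.2667 pos [0.4677 0.0068 0.2587] yaw 83.8 w 0.044 F [0.2 0.5 0.6] j6 -121.1
tool delta mm [37.3 -0.7 58.3] dist 69 roll -0.004 rad
rows 2 [18.7 -0.3 29.1]
```

```bash
python3 -m crank '[[0,10,1,10,0],[0,15,1,15,0],[0,12,1,20,0],[0,0,1,20,0],[0,0,0,20,0],[0,0,0,15,0],[0,0,0,8,0],[0,0,0,0,0]]' 15; python3 go.py .4313 .0107 .081 84
```

```text
time_s: 20.93
position: [0.4413, 0.0192, 0.1587]
eef_rot: [[-0.994, 0.106, 0.034], [0.107, 0.994, 0.015], [-0.033, 0.018, -0.999]]
wrist_force: [0.2, 0.1, -0.3]
grip_width: 0.044
t 20.9333 pos [0.4413 0.0192 0.1587] yaw 83.9 w 0.044 F [ 0.2  0.1 -0.3] j6 -124.7
tool delta mm [ 11.5 -10.9  77.2] dist 79 roll -0.002 rad
rows 3 [ 3.8 -3.6 25.7]
```

```bash
python3 -m crank '[[0,6,-5,15,0],[0,5,-5,20,0],[0,0,0,20,0],[0,0,0,12,0],[0,0,0,4,0],[0,0,0,0,0]]' 15; python3 go.py .4313 .0107 .081 84
```

```text
time_s: 21.43
position: [0.4399, 0.0141, 0.0936]
eef_rot: [[-0.993, 0.104, 0.048], [0.105, 0.994, 0.019], [-0.046, 0.024, -0.999]]
wrist_force: [0.3, 0.3, 1.4]
grip_width: 0.0435
t 21.4333 pos [0.4399 0.0141 0.0936] yaw 84.0 w 0.0435 F [0.3 0.3 1.4] j6 -124.4
tool delta mm [ 8.7 -4.6 12.1] dist 16 roll 0.001 rad
rows 1 [ 8.7 -4.6 12.1]
```

```bash
python3 -m crank '[[0,8,-4,5,0],[0,2,-1,4,0],[0,0,0,0,0]]' 15; python3 go.py .4313 .0107 .081 84
```

```text
time_s: 21.68
position: [0.4314, 0.011, 0.0862]
eef_rot: [[-0.993, 0.103, 0.052], [0.105, 0.994, 0.02], [-0.05, 0.026, -0.998]]
wrist_force: [-0.3, -0.4, 0.1]
grip_width: 0.0436
t 21.6833 pos [0.4314 0.011  0.0862] yaw 84.1 w 0.0436 F [-0.3 -0.4  0.1] j6 -124.7
tool delta mm [ 0.3 -0.4  5.1] dist 5 roll 0.001 rad
rows 1 [ 0.3 -0.4  5.1]
```

```bash
python3 -m crank '[[0,0,0,4,0],[1,0,0,0,0],[1,0,0,0,0],[1,0,0,0,0],[1,0,0,0,0],[1,0,0,0,0]]' 15; python3 -m crank '[[1,0,0,-15,0],[1,0,0,-30,0],[1,0,0,-35,0],[1,0,0,-30,0],[1,0,0,-15,0],[1,0,0,0,0]]' 15;python3 go.py .644 -.007 .2 84
```

```text
time_s: 22.18
position: [0.4324, 0.0115, 0.0835]
eef_rot: [[-0.993, 0.103, 0.055], [0.104, 0.994, 0.022], [-0.052, 0.027, -0.998]]
wrist_force: [0.1, 0.1, -1.9]
grip_width: 0.0276
time_s: 22.68
position: [0.4232, 0.0076, 0.2118]
eef_rot: [[-0.993, 0.104, 0.048], [0.105, 0.994, 0.018], [-0.046, 0.023, -0.999]]
wrist_force: [0.6, 1.0, -1.0]
grip_width: 0.0274
t 22.6833 pos [0.4232 0.0076 0.2118] yaw 84.0 w 0.0274 F [ 0.6  1.  -1. ] j6 -124.6
tool delta mm [-220.4    8.1   22.1] dist 222 roll 0.001 rad
rows 7 [-31.5   1.2   3.2]
```

```bash
python3 -m crank '[[1,-12,0,0,0],[1,-25,1,0,0],[1,-32,1,2,0],[1,-32,1,2,0],[1,-32,1,2,0],[1,-32,1,2,0],[1,-25,1,2,0],[1,-15,1,2,0],[1,-8,0,0,0],[1,0,0,0,0]]' 15;python3 go.py .644 -.007 .175 84
```

```text
time_s: 23.52
position: [0.6421, -0.0092, 0.1999]
eef_rot: [[-0.994, 0.104, 0.041], [0.105, 0.994, 0.021], [-0.039, 0.025, -0.999]]
wrist_force: [0.9, 0.6, -1.1]
grip_width: 0.0274
t 23.5167 pos [ 0.6421 -0.0092  0.1999] yaw 84.0 w 0.0274 F [ 0.9  0.6 -1.1] j6 -112.0
tool delta mm [-0.7  1.7 25. ] dist 25 roll 0.0 rad
rows 1 [-0.7  1.7 25. ]
```

```bash
python3 -m crank '[[1,-1,1,10,0],[1,0,1,12,0],[1,0,0,7,0],[1,0,0,2,0]]' 15;python3 go.py .644 -.007 .163 84
```

```text
time_s: 23.85
position: [0.6412, -0.0062, 0.1644]
eef_rot: [[-0.994, 0.105, 0.038], [0.106, 0.994, 0.021], [-0.035, 0.025, -0.999]]
wrist_force: [-0.7, -0.1, -1.6]
grip_width: 0.0273
t 23.85 pos [ 0.6412 -0.0062  0.1644] yaw 84.0 w 0.0273 F [-0.7 -0.1 -1.6] j6 -112.2
tool delta mm [-2.8 -0.5  1.4] dist 3 roll -0.0 rad
rows 1 [-2.8 -0.5  1.4]
```

```bash
python3 -m crank '[[1,-2,0,2,0],[1,-1,0,1,0],[1,0,0,1,0]]' 6;python3 go.py .644 -.007 .163 84
```

```text
time_s: 24.1
position: [0.6435, -0.0065, 0.1626]
eef_rot: [[-0.994, 0.102, 0.04], [0.103, 0.994, 0.02], [-0.037, 0.024, -0.999]]
wrist_force: [-0.9, -0.7, 3.6]
grip_width: 0.0279
t 24.1 pos [ 0.6435 -0.0065  0.1626] yaw 84.1 w 0.0279 F [-0.9 -0.7  3.6] j6 -112.1
tool delta mm [-0.5 -0.4 -0.4] dist 1 roll 0.002 rad
rows 1 [-0.5 -0.4 -0.4]
```

Contact at 3.6 N, so I'll release.

```bash
python3 -m crank '[[0.6,0,0,0,0],[0.3,0,0,0,0],[0,0,0,0,0],[0,0,0,0,0],[0,0,0,-12,0],[0,0,0,-25,0],[0,0,0,-25,0],[0,0,0,-15,0],[0,0,0,0,0]]';python3 wl.py pics/w10.png; python3 onl.py; python3 caps.py;python3 go.py .478 .091 .2 84
```

```text
time_s: 24.85
position: [0.6392, -0.0081, 0.2461]
eef_rot: [[-0.994, 0.101, 0.04], [0.102, 0.995, 0.02], [-0.038, 0.024, -0.999]]
wrist_force: [0.1, 0.0, 1.0]
grip_width: 0.0439
tcp [ 0.6392 -0.0081  0.2461]
onledge px [255 196] circle mm [638.6  -6.4] 14.0 z 0.1698 off centreline -4.5
onledge px [123 199] circle mm [630.4 -97.9] 14.3 z 0.1698 off centreline -3.1
px [167 153] 210 circle mm [624.6 -90. ] 22.5 z 0.0893 col [77 59 43]
px [484 240] 585 circle mm [744.  220.6] 25.6 z 0.0919 col [143 120  51]
ledge ((720.9599609375, 44.27037048339844), (229.68551635742188, 404.46942138671875), 0.20609991252422333)
t 24.9 pos [ 0.639 -0.008  0.245] yaw 84.2 w 0.0438 F [0.3 0.1 0.3] j6 -112.1
tool delta mm [171.9  81.   40.5] dist 194 roll 0.003 rad
rows 6 [28.6 13.5  6.8]
```

View pics/w10.png

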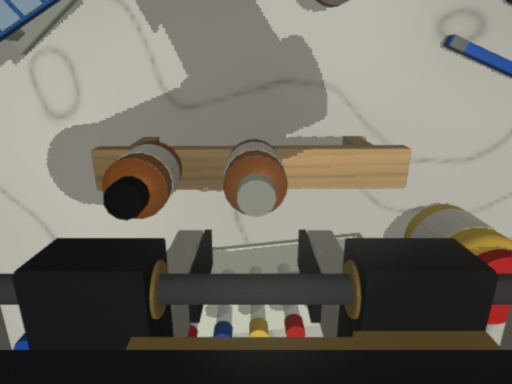

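Black stands at (135,185) and white at (257,180), both upright on the beam. Red is next.

```bash
python3 -m crank '[[0,12,6,0,0],[0,24,12,2,0],[0,30,14,4,0],[0,30,14,4,0],[0,30,14,4,0],[0,24,11,4,0],[0,15,7,2,0],[0,8,4,0,0],[0,0,0,0,0]]' 15;python3 go.py .478 .091 .2 84;python3 wl.py pics/w11.png;  python3 caps.py
```

```text
time_s: 25.65
position: [0.4627, 0.0934, 0.213]
eef_rot: [[-0.994, 0.106, 0.031], [0.107, 0.994, 0.018], [-0.029, 0.021, -0.999]]
wrist_force: [0.2, -1.2, -0.3]
grip_width: 0.0437
t 25.65 pos [0.4627 0.0934 0.213 ] yaw 83.9 w 0.0437 F [ 0.2 -1.2 -0.3] j6 -131.8
tool delta mm [-15.1  -1.   13.5] dist 20 roll -0.001 rad
rows 1 [-15.1  -1.   13.5]
tcp [0.4627 0.0934 0.213 ]
px [236  40] 1231 circle mm [356.2  93.4] 13.9 z 0.0899 col [116  36  38]
px [346 101] 427 circle mm [417.4 189.3] 38.2 z 0.0907 col [101  86  44]
px [420 123] 1250 circle mm [423.7 205.4] 37.7 z 0.0908 col [98 83 37]
px [252 196] 845 circle mm [477.8  91.2] 14.1 z 0.0898 col [116  50  45]
ledge ((624.5326538085938, -5.9239654541015625), (299.5924377441406, 10.166379928588867), 85.51869201660156)
```

```bash
python3 -m crank '[[0,-8,0,15,0],[0,-8,-2,25,0],[0,0,0,30,0],[0,0,0,25,0],[0,0,0,15,0],[0,0,0,8,0],[0,0,0,0,0]]' 15;python3 go.py .478 .091 .081 84
```

```text
time_s: 26.28
position: [0.4902, 0.0909, 0.0927]
eef_rot: [[-0.994, 0.106, 0.038], [0.107, 0.994, 0.019], [-0.036, 0.023, -0.999]]
wrist_force: [-0.2, 0.6, 0.5]
grip_width: 0.044
t 26.2833 pos [0.4902 0.0909 0.0927] yaw 83.9 w 0.044 F [-0.2  0.6  0.5] j6 -129.8
tool delta mm [12.6 -1.5 11.2] dist 17 roll -0.002 rad
rows 1 [12.6 -1.5 11.2]
```

```bash
python3 -m crank '[[0,10,-1,3,0],[0,2,0,4,0],[0,0,0,3,0],[0,0,0,0,0]]' 15;python3 go.py .478 .091 .081 84
```

```text
time_s: 26.62
position: [0.4812, 0.0914, 0.0832]
eef_rot: [[-0.993, 0.107, 0.039], [0.108, 0.994, 0.019], [-0.037, 0.023, -0.999]]
wrist_force: [0.1, -0.4, -0.1]
grip_width: 0.0438
t 26.6167 pos [0.4812 0.0914 0.0832] yaw 83.9 w 0.0438 F [ 0.1 -0.4 -0.1] j6 -130.7
tool delta mm [ 3.3 -0.8  2. ] dist 4 roll -0.002 rad
rows 1 [ 3.3 -0.8  2. ]
```

```bash
python3 -m crank '[[0,3,0,2,0],[1,0,0,0,0],[1,0,0,0,0],[1,0,0,0,0],[1,0,0,0,0],[1,0,0,0,0]]' 15; python3 -m crank '[[1,0,0,-15,0],[1,0,0,-30,0],[1,0,0,-35,0],[1,0,0,-30,0],[1,0,0,-15,0],[1,0,0,0,0]]' 15;python3 go.py .657 .088 .2 84
```

```text
time_s: 27.12
position: [0.4801, 0.0926, 0.083]
eef_rot: [[-0.993, 0.106, 0.043], [0.107, 0.994, 0.021], [-0.04, 0.026, -0.999]]
wrist_force: [0.0, -0.0, -1.7]
grip_width: 0.0274
time_s: 27.62
position: [0.4723, 0.0885, 0.2109]
eef_rot: [[-0.994, 0.107, 0.036], [0.108, 0.994, 0.017], [-0.034, 0.021, -0.999]]
wrist_force: [1.0, -0.3, -1.7]
grip_width: 0.0274
t 27.6167 pos [0.4723 0.0885 0.2109] yaw 83.8 w 0.0274 F [ 1.  -0.3 -1.7] j6 -130.8
tool delta mm [-183.2   19.1   17.5] dist 185 roll -0.003 rad
rows 6 [-30.5   3.2   2.9]
```

```bash
python3 -m crank '[[1,-12,1,0,0],[1,-25,3,2,0],[1,-32,3,2,0],[1,-32,3,2,0],[1,-32,3,2,0],[1,-25,3,2,0],[1,-15,2,2,0],[1,-8,1,0,0],[1,0,0,0,0]]' 15;python3 go.py .657 .088 .175 84
```

```text
time_s: 28.37
position: [0.6588, 0.087, 0.1971]
eef_rot: [[-0.994, 0.107, 0.029], [0.108, 0.994, 0.019], [-0.027, 0.022, -0.999]]
wrist_force: [-0.7, 0.4, 0.2]
grip_width: 0.0277
t 28.3667 pos [0.6588 0.087  0.1971] yaw 83.8 w 0.0277 F [-0.7  0.4  0.2] j6 -120.1
tool delta mm [ 2.5  0.3 22.1] dist 22 roll -0.003 rad
rows 1 [ 2.5  0.3 22.1]
```

```bash
python3 -m crank '[[1,1,0,10,0],[1,1,0,12,0],[1,0,0,7,0],[1,0,0,2,0]]' 15;python3 -m crank '[[1,0,0,2,0],[1,0,0,1,0]]' 6;python3 go.py .657 .088 .163 84
```

```text
time_s: 28.7
position: [0.6545, 0.0875, 0.1626]
eef_rot: [[-0.994, 0.107, 0.027], [0.108, 0.994, 0.018], [-0.024, 0.021, -0.999]]
wrist_force: [-4.0, -0.9, 16.3]
grip_width: 0.0274
time_s: 28.87
position: [0.654, 0.0875, 0.1618]
eef_rot: [[-0.994, 0.105, 0.029], [0.106, 0.994, 0.018], [-0.027, 0.021, -0.999]]
wrist_force: [0.5, -0.7, -0.3]
grip_width: 0.0276
t 28.8667 pos [0.654  0.0875 0.1618] yaw 83.9 w 0.0276 F [ 0.5 -0.7 -0.3] j6 -120.3
tool delta mm [-2.9  0.8 -1.1] dist 3 roll -0.001 rad
rows 1 [-2.9  0.8 -1.1]
```

```bash
python3 -m crank '[[0.6,0,0,0,0],[0.3,0,0,0,0],[0,0,0,0,0],[0,0,0,0,0],[0,0,0,-12,0],[0,0,0,-25,0],[0,0,0,-25,0],[0,0,0,-15,0],[0,0,0,0,0]]';python3 wl.py pics/w12.png; python3 onl.py; python3 - <<'E'
from h import *
snap('side','pics/d12.png');snap('scene','pics/s12.png')
E
```

```text
time_s: 29.62
position: [0.6494, 0.0861, 0.2452]
eef_rot: [[-0.994, 0.104, 0.029], [0.105, 0.994, 0.017], [-0.027, 0.02, -0.999]]
wrist_force: [0.7, -0.1, 0.0]
grip_width: 0.0436
tcp [0.6494 0.0861 0.2452]
onledge px [119 198] circle mm [638.5  -6. ] 14.2 z 0.1698 off centreline -4.6
onledge px [255 200] circle mm [650.6  87.4] 14.0 z 0.1698 off centreline -2.2
onledge px [  3 203] circle mm [633.  -89.4] 10.7 z 0.1676 off centreline -1.5
```

View pics/w12.png

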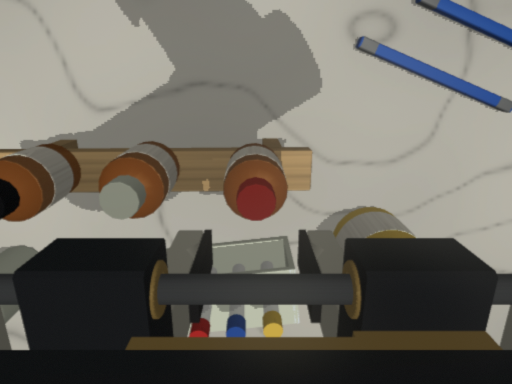

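View pics/d12.png

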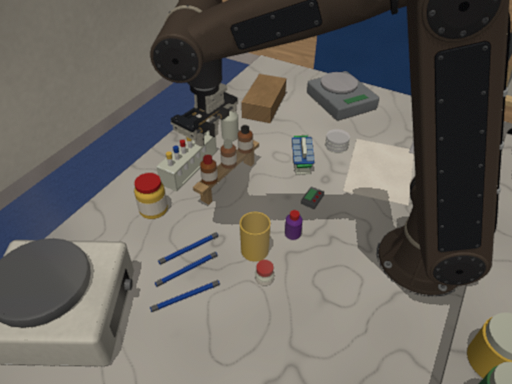

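All three bottles stand upright on the ledge (caps at z = 0.170, 2–5 mm off the centre line). In the side view the three rods and the beaker are unmoved. Next I check what stands around the rods.

```bash
python3 - <<'E'
from h import *
g=np.zeros((40,40))
for n in('scene','side'):
    s,p,d=snap(n,f'pics/{n}13.png');w=cloud(n,d).reshape(-1,3);w=w[~np.isnan(w[:,0])]
    for x,y,z in w:
        if 0<z<.16:
            i=int((x-.3)/.02);j=int((y-.1)/.02)
            if 0<=i<30 and 0<=j<30:g[i,j]=max(g[i,j],z)
print('rows x from .3 step .02; cols y .1..: cm')
for i in range(30): print(round(.3+.02*i,2),' '.join('%2d'%round(v*100) for v in g[i,:30]))
E
python3 go.py .62 .355 .26 153
```

```text
rows x from .3 step .02; cols y .1..: cm
0.3  1  1  1  1  1  0  0  1  1  0  1  0  1  0  1  0  1  1  0  0  0  1  0  0  0  0  0  0  0  0
0.32  9  1  1  0  1  1  0  5  6  6  0  0  0  0  0  0  0  1  0  0  0  0  0  0  0  0  0  0  0  0
0.34  9  6  1  0  0  0  0  6  6  6  3  0  1  0  1  0  1  0  0  0  0  0  0  0  0  0  0  0  0  0
0.36  9  0  0  0 12 12  0  5  6  6  0  1  0  1  0  0  0  0  1  0  1  1  0  0  0  0  0  0  0  0
0.38  7  0  0 12 12 12 12 12  0  0  0  1  1  0  1  1  0  1  0  0  1  1  0  1  1  1  0  0  0  0
0.4  0  0  0 12  0  0 12 12  1  1  0  0  0  1  0  1  0  0  0  0  1  0  0  1  1  0  0  0  0  0
0.42  0  0  0 12  0  0 12 12  0  1  1  0  0  0  0  1  0  0  1  1  0  1  0  1  0  1  0  0  0  0
0.44  0  0  0 12 12 12 12 12  0  0  0  0  2  2  0  1  1  0  0  0  1  0  0  1  0  0  1  1  0  0
0.46  0  0  0 11 12 12 12  1  1  1  1  0  1  1  2  1  0  0  1  0  0  1  0  0  1  0  0  0  0  0
0.48  0  0  0  0  0  0  0  1  0  0  1  1  0  0  1  2  2  0  0  1  0  1  0  0  1  0  0  0  0  0
0.5  1  1  0  1  0  0  1  1  1  2  1  0  1  0  1  1  2  2  1  1  0  0  1  0  0  1  0  0  0  0
0.52  0  0  0  0 
[... 1251 characters left out ...]
 0  0  0  0  0  0  0  0 11 13 16 16  0  0  0  0  0  0  0  0
0.8 13  8  0  9 12 12 12 12  0  0  1  1  0  0  0  0  0  0  0 13 15 16  0  0  0  0  0  0  0  0
0.82  8  7  0  0  9 12 12  0  1  0  0  1  1  1  1  0  0  0  0 11 13 16 16  0  0  0  0  0  0  0
0.84  0  0  0  0  0  0  1  0  0  0  0  0  1  0  1  1  0  0  0  0 13 13 16 16 13  0  0  0  0  0
0.86  0  0  0  0  0  1  1  0  1  0  0  0  1  0  0  0  1  0  0  0  0 13 13 15 16 16 16 16 13 13
0.88  1  0  0  0  0  0  0  1  0  0  1  1  0  1  1  0  0  0  0  0  0 12 13 13 13 13 13 13 13  0
t 29.8667 pos [0.6473 0.0858 0.2393] yaw 84.0 w 0.0436 F [-0.  -0.4 -0.3] j6 -120.4
tool delta mm [ 55.  265.2 -17. ] dist 271 roll -1.205 rad
rows 8 [ 6.9 33.2 -2.1]
```

```bash
python3 go.py .52 .29 .25 153; python3 -m crank '[[0.2,12,10,0,-0.06],[0.2,20,18,0,-0.1],[0.2,22,20,0,-0.1],[0.2,22,20,0,-0.1],[0.2,20,20,0,-0.1],[0.2,20,20,0,-0.1],[0.2,0,20,0,-0.1],[0.2,0,20,0,-0.1],[0.2,0,10,0,-0.1],[0.2,0,0,0,-0.1]]'; python3 go.py .52 .29 .25 153
```

```text
t 29.8667 pos [0.6473 0.0858 0.2393] yaw 84.0 w 0.0436 F [-0.  -0.4 -0.3] j6 -120.4
tool delta mm [147.8 189.9 -10.2] dist 241 roll -1.205 rad
rows 7 [21.1 27.1 -1.5]
time_s: 30.7
position: [0.4813, 0.2196, 0.2254]
eef_rot: [[-0.628, -0.779, 0.003], [-0.779, 0.628, 0.004], [-0.005, -0.0, -1.0]]
wrist_force: [-0.4, -0.5, -0.0]
grip_width: 0.0348
t 30.7 pos [0.4813 0.2196 0.2254] yaw 141.1 w 0.0348 F [-0.4 -0.5 -0. ] j6 -84.6
tool delta mm [-79.2  14.  -24.2] dist 84 roll -0.207 rad
rows 3 [-26.4   4.7  -8.1]
```

```bash
python3 -m crank '[[0.2,-15,3,-6,0],[0.2,-25,4,-6,0],[0.2,-22,4,-6,-0.07],[0.2,-12,3,-3,-0.07],[0.2,0,0,0,-0.07],[0.2,0,0,0,0]]'; cat > rods.py <<'E'
import numpy as np,cv2
f=np.load('w.npz');W=f['W'];p=f['p'].astype(int)
m=((W[...,2]>.004)&(W[...,2]<.03)&(p[...,2]>p[...,0]+15)&(p[...,2]>p[...,1]+5)).astype(np.uint8)
m=cv2.dilate(m,np.ones((3,3),np.uint8))
n,l,st,ce=cv2.connectedComponentsWithStats(m)
for i in range(1,n):
    if st[i,4]<250: continue
    k=(l==i)&(W[...,2]>.008)&(W[...,2]<.02);q=W[k][:,:2]
    c,s,a=cv2.minAreaRect((q*1000).astype(np.float32))
    if s[0]<s[1]: a=a+90;L=s[1]
    else: L=s[0]
    print('px',ce[i].astype(int),'centre',np.round(c,1),'size',np.round(s,1),'axis deg',round((a+360)%180,1),'blue ends',np.round(c+L/2*np.array([np.cos(np.radians(a)),np.sin(np.radians(a))]),1),np.round(c-L/2*np.array([np.cos(np.radians(a)),np.sin(np.radians(a))]),1),'z',np.median(W[k][:,2]).round(4))
E
python3 wl.py pics/w14.png; python3 rods.py;python3 go.py .52 .29 .25 153
```

```text
time_s: 31.2
position: [0.5128, 0.2886, 0.241]
eef_rot: [[-0.434, -0.901, -0.006], [-0.901, 0.434, -0.004], [0.006, 0.004, -1.0]]
wrist_force: [-0.8, -1.8, -0.9]
grip_width: 0.0352
tcp [0.5128 0.2886 0.241 ]
px [197 177] centre [583.  281.5] size [125.6  12.4] axis deg 63.1 blue ends [611.5 337.4] [554.6 225.5] z 0.0117
px [249 215] centre [549.9 352.3] size [143.9  11.6] axis deg 63.8 blue ends [581.7 416.9] [518.  287.8] z 0.0117
px [318 214] centre [473.4 382.2] size [43.8 12.4] axis deg 56.3 blue ends [485.5 400.4] [461.2 363.9] z 0.0117
t 31.25 pos [0.5127 0.2884 0.2408] yaw 154.0 w 0.0354 F [-0.   0.3 -1.1] j6 -74.3
tool delta mm [-4.6 -5.8 -9.3] dist 12 roll 0.018 rad
rows 1 [-4.6 -5.8 -9.3]
```

View pics/w14.png

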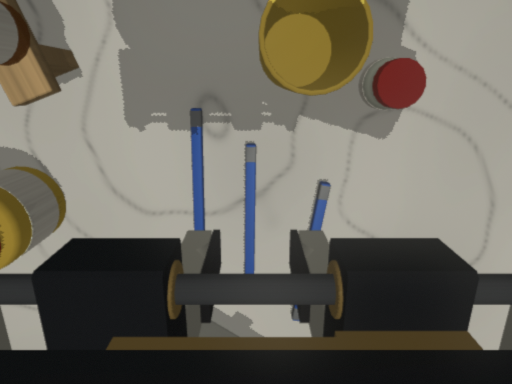

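R2 runs from (250,150) down between the fingers, with its near end at about (.508,.268). I'll grip it 18 mm in from that end.

```bash
python3 -m crank '[[0.2,1,3,15,0],[0.2,1,3,25,0],[0.2,1,0,30,0],[0.2,0,0,30,0],[0.2,0,0,30,0],[0.2,0,0,30,0],[0.2,0,0,20,0],[0.2,0,0,10,0],[0.2,0,0,0,0]]' 8;python3 go.py .5158 .284 .014 153.7
```

```text
time_s: 32.0
position: [0.502, 0.2818, 0.0411]
eef_rot: [[-0.464, -0.886, -0.008], [-0.886, 0.464, -0.007], [0.01, 0.004, -1.0]]
wrist_force: [-0.8, 0.7, -0.4]
grip_width: 0.0353
t 32.0 pos [0.502  0.2818 0.0411] yaw 152.4 w 0.0353 F [-0.8  0.7 -0.4] j6 -76.2
tool delta mm [ -8.6 -11.3  27. ] dist 30 roll -0.023 rad
rows 1 [ -8.6 -11.3  27. ]
```

```bash
python3 -m crank '[[0.2,-6,-8,4,-0.023],[0.2,-3,-4,6,0],[0.2,0,0,4,0],[0.2,0,0,0,0]]' 8;python3 go.py .5158 .284 .014 153.7
```

```text
time_s: 32.33
position: [0.5163, 0.2826, 0.0263]
eef_rot: [[-0.45, -0.893, -0.01], [-0.893, 0.45, -0.009], [0.012, 0.005, -1.0]]
wrist_force: [-1.0, -0.9, 0.5]
grip_width: 0.0349
t 32.3333 pos [0.5163 0.2826 0.0263] yaw 153.3 w 0.0349 F [-1.  -0.9  0.5] j6 -74.3
tool delta mm [-1.2  1.1 12.2] dist 12 roll -0.008 rad
rows 1 [-1.2  1.1 12.2]
```

```bash
python3 -m crank '[[0.2,-1,1,6,0],[0.2,0,0,4,0],[0.2,0,0,0,0]]' 8;python3 go.py .5158 .284 .014 153.7
```

```text
time_s: 32.58
position: [0.5158, 0.2841, 0.0167]
eef_rot: [[-0.452, -0.892, -0.008], [-0.892, 0.452, -0.007], [0.01, 0.004, -1.0]]
wrist_force: [-0.1, -0.8, 0.0]
grip_width: 0.0352
t 32.5833 pos [0.5158 0.2841 0.0167] yaw 153.1 w 0.0352 F [-0.1 -0.8  0. ] j6 -74.6
tool delta mm [ 0.1 -0.   2.7] dist 3 roll -0.01 rad
rows 1 [ 0.1 -0.   2.7]
```

Now close with the lowest force (3 N) and lift, so the rod can swing down.

```bash
python3 -m crank '[[1,0,0,3,0],[1,0,0,0,0],[1,0,0,0,0],[1,0,0,0,0],[1,0,0,0,0],[1,0,0,0,0]]' 3;python3 -m crank '[[1,0,0,-8,0],[1,0,0,-12,0],[1,0,0,-20,0],[1,0,0,-20,0],[1,0,0,-20,0],[1,0,0,-20,0],[1,0,0,-20,0],[1,0,0,-20,0],[1,0,0,-20,0],[1,0,0,0,0]]' 3; python3 wl.py pics/w15.png; python3 - <<'E'
from h import *
snap('side','pics/d15.png')
E
```

```text
time_s: 33.08
position: [0.5155, 0.2845, 0.0143]
eef_rot: [[-0.452, -0.892, -0.007], [-0.892, 0.452, -0.006], [0.009, 0.004, -1.0]]
wrist_force: [-0.1, 0.5, -0.2]
grip_width: 0.012
time_s: 33.92
position: [0.5161, 0.2841, 0.1865]
eef_rot: [[-0.452, -0.892, -0.008], [-0.892, 0.452, -0.008], [0.011, 0.003, -1.0]]
wrist_force: [1.0, 1.0, 0.8]
grip_width: 0.0123
tcp [0.5161 0.2841 0.1865]
```

View pics/d15.png

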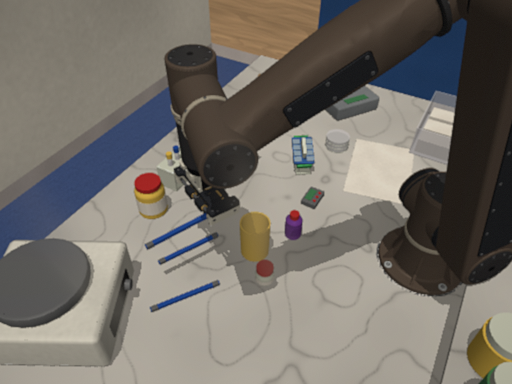

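View pics/w15.png

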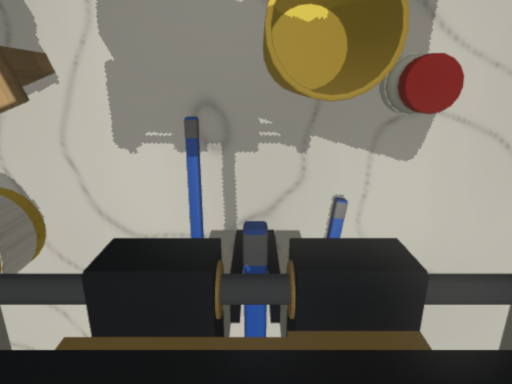

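```bash
cat > held.py <<'E'
from h import *
np.set_printoptions(precision=3,suppress=True)
s=ctrl.get_state();t=np.array(s['position'])
for n in('scene','side'):
    _,p,d=snap(n,f'pics/tmp_{n}.png');W=cloud(n,d);w=W.reshape(-1,3);c=p.reshape(-1,3).astype(int)
    k=(c[:,2]>c[:,0]+25)&(c[:,2]>c[:,1]+12)&(np.hypot(w[:,0]-t[0],w[:,1]-t[1])<.22)&(w[:,2]>.022)&(w[:,2]<t[2]+.1);q=w[k]
    if len(q)<15: print(n,'few',len(q));continue
    q=q[abs(q-np.median(q,0)).max(1)<.12]
    mu=q.mean(0);u=np.linalg.svd(q-mu,full_matrices=0)[2][0];u*=-np.sign(u[2]);tt=(q-mu)@u
    print(n,len(q),'lo',mu+u*np.percentile(tt,98),'hi',mu+u*np.percentile(tt,2),'dir',u,'below level deg',np.degrees(np.arcsin(-u[2])))
f=np.load('w.npz');W=f['W'].reshape(-1,3);c=f['p'].reshape(-1,3).astype(int)
k=(c[:,2]>c[:,0]+25)&(c[:,2]>c[:,1]+12)&(W[:,2]>.03);q=W[k]
if len(q)>20:
    mu=q.mean(0);u=np.linalg.svd(q-mu,full_matrices=0)[2][0];print('wrist',len(q),q.min(0),q.max(0),u)
E
python3 held.py
```

```text
scene 100 lo [0.584 0.418 0.165] hi [0.536 0.302 0.18 ] dir [ 0.383  0.916 -0.115] below level deg 6.629756023584512
side 337 lo [0.58  0.424 0.165] hi [0.515 0.296 0.177] dir [ 0.452  0.889 -0.08 ] below level deg 4.599051725868349
wrist 1198 [0.478 0.241 0.175] [0.544 0.333 0.26 ] [ 0.44   0.862 -0.253]
```

The rod stays almost level (about 5° down), so pad friction stops it from swinging. I'll lower it and try easing the grip by giving a target opening close to 12 mm.

```bash
python3 -m crank '[[1,0,0,20,0],[1,0,0,25,0],[1,0,0,25,0],[1,0,0,15,0],[1,0,0,0,0]]' 3|sed -n 2p; python3 -m crank '[[0.76,0,0,0,0],[0.75,0,0,0,0],[0.745,0,0,0,0],[0.74,0,0,0,0],[0.74,0,0,0,0],[0.74,0,0,0,0]]' 3; python3 held.py; python3 -m crank '[[0.735,0,0,0,0],[0.735,0,0,0,0],[0.735,0,0,0,0],[0.735,0,0,0,0]]' 3; python3 held.py
```

```text
position: [0.5109, 0.2797, 0.0898]
time_s: 35.03
position: [0.5113, 0.2798, 0.091]
eef_rot: [[-0.453, -0.891, -0.018], [-0.891, 0.453, -0.017], [0.023, 0.008, -1.0]]
wrist_force: [0.3, 0.2, 0.3]
grip_width: 0.012
scene 88 lo [0.579 0.411 0.047] hi [0.53  0.29  0.084] dir [ 0.361  0.891 -0.274] below level deg 15.896839389422428
side 299 lo [0.574 0.415 0.047] hi [0.512 0.292 0.084] dir [ 0.433  0.864 -0.258] below level deg 14.943520306364299
wrist 1198 [0.478 0.241 0.175] [0.544 0.333 0.26 ] [ 0.44   0.862 -0.253]
time_s: 35.47
position: [0.5115, 0.28, 0.0918]
eef_rot: [[-0.453, -0.891, -0.017], [-0.891, 0.453, -0.016], [0.022, 0.008, -1.0]]
wrist_force: [0.1, 0.3, -0.6]
grip_width: 0.0123
scene 82 lo [0.582 0.406 0.05 ] hi [0.53  0.303 0.078] dir [ 0.432  0.869 -0.24 ] below level deg 13.861247849335218
side 300 lo [0.575 0.416 0.048] hi [0.513 0.292 0.085] dir [ 0.433  0.863 -0.259] below level deg 14.997941303433329
wrist 1198 [0.478 0.241 0.175] [0.544 0.333 0.26 ] [ 0.44   0.862 -0.253]
```

```bash
python3 -m crank '[[0.73,0,0,0,0],[0.73,0,0,0,0],[0.73,0,0,0,0]]' 3|sed -n 5p; python3 held.py|sed -n 2p; python3 -m crank '[[0.726,0,0,0,0],[0.726,0,0,0,0],[0.726,0,0,0,0]]' 3|sed -n 5p; python3 held.py|sed -n 2p;
```

```text
grip_width: 0.012
side 299 lo [0.574 0.416 0.048] hi [0.512 0.292 0.085] dir [ 0.433  0.865 -0.255] below level deg 14.794310930462176
grip_width: 0.012
side few 0
```

```bash
python3 wl.py pics/w16.png; python3 rods.py; cp pics/tmp_side.png pics/d16.png
```

```text
tcp [0.5115 0.28   0.0916]
px [167 201] centre [566.7 250.1] size [53.9 12.2] axis deg 62.7 blue ends [579.1 274.1] [554.3 226.1] z 0.0117
px [254 228] centre [520.6 297. ] size [71.6 11.7] axis deg 63.4 blue ends [536.6 329. ] [504.6 265. ] z 0.0118
px [254 320] centre [555.2 365.7] size [31.2 12. ] axis deg 63.4 blue ends [562.2 379.6] [548.2 351.7] z 0.0117
```

View pics/d16.png

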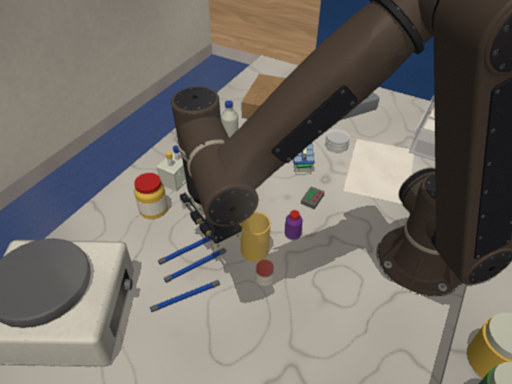

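The rod dropped level to the table, unharmed, with its near end now at about (.496,.247). I'll regrip it there and pump it downward with jerky motion, since the previous abrupt stop added 10° of tilt.

```bash
python3 go.py .509 .274 .03 153.4; python3 -m crank '[[0.2,4,3,15,0],[0.2,2,0,20,0],[0.2,0,0,20,0],[0.2,0,0,8,0],[0.2,0,0,0,0]]' 3; python3 go.py .509 .274 .014 153.4
```

```text
t 36.3167 pos [0.5115 0.28   0.0915] yaw 153.1 w 0.0122 F [-0.4  0.7  0.3] j6 -74.7
tool delta mm [ 5.1 -1.  61.7] dist 62 roll -0.006 rad
rows 2 [ 2.6 -0.5 30.8]
time_s: 36.73
position: [0.5064, 0.2762, 0.0287]
eef_rot: [[-0.453, -0.892, -0.013], [-0.892, 0.453, -0.013], [0.017, 0.006, -1.0]]
wrist_force: [0.4, 1.0, -0.1]
grip_width: 0.0337
t 36.7333 pos [0.5064 0.2762 0.0287] yaw 153.1 w 0.0337 F [ 0.4  1.  -0.1] j6 -74.8
tool delta mm [ 0.5 -3.4 14.7] dist 15 roll -0.006 rad
rows 1 [ 0.5 -3.4 14.7]
```

```bash
python3 -m crank '[[0.2,0,-3,6,0],[0.2,0,0,6,0],[0.2,0,0,2,0],[1,0,0,0,0],[1,0,0,0,0],[1,0,0,0,0],[1,0,0,0,0],[1,0,0,0,0]]' 3; python3 -m crank '[[1,0,0,-40,0],[1,0,0,-40,0],[1,0,0,-40,0],[1,0,0,-30,0],[1,0,0,-20,0],[1,0,0,-10,0],[1,0,0,-5,0]]' 3;python3 held.py|sed -n 1,2p; python3 -m crank '[[1,0,0,10,0],[1,0,0,20,0],[1,0,0,40,0],[1,0,0,-40,0],[1,0,0,-30,0],[1,0,0,-15,0],[1,0,0,-5,0],[1,0,0,0,0]]' 3;python3 held.py|sed -n 1,2p;
```

```text
time_s: 37.4
position: [0.5112, 0.2761, 0.0167]
eef_rot: [[-0.452, -0.892, -0.01], [-0.892, 0.452, -0.01], [0.013, 0.004, -1.0]]
wrist_force: [-0.6, -0.0, 0.2]
grip_width: 0.0122
time_s: 37.98
position: [0.5117, 0.2766, 0.2093]
eef_rot: [[-0.452, -0.892, -0.013], [-0.892, 0.452, -0.014], [0.018, 0.005, -1.0]]
wrist_force: [-0.4, 0.5, -0.4]
grip_width: 0.012
scene 82 lo [0.575 0.391 0.17 ] hi [0.529 0.298 0.196] dir [ 0.426  0.871 -0.243] below level deg 14.043598076289515
side 301 lo [0.568 0.399 0.17 ] hi [0.513 0.288 0.201] dir [ 0.436  0.868 -0.237] below level deg 13.71678560080933
time_s: 38.75
position: [0.5022, 0.2685, 0.1974]
eef_rot: [[-0.453, -0.89, -0.048], [-0.889, 0.455, -0.045], [0.061, 0.022, -0.998]]
wrist_force: [0.8, -0.7, -1.2]
grip_width: 0.0118
scene 64 lo [0.529 0.312 0.065] hi [0.5   0.249 0.21 ] dir [ 0.179  0.393 -0.902] below level deg 64.42659537086121
side 197 lo [0.52  0.322 0.061] hi [0.5   0.277 0.166] dir [ 0.171  0.394 -0.903] below level deg 64.58897630190134
```

One pump brought the rod to about 65° below level, which is plenty. I'll lift slowly, re-measure the beaker and insert.

```bash
python3 -m crank '[[1,0,0,-8,0],[1,0,0,-12,0],[1,0,0,-12,0],[1,0,0,-14,0],[1,0,0,-14,0],[1,0,0,-14,0],[1,0,0,-14,0],[1,0,0,-12,0],[1,0,0,-8,0],[1,0,0,-4,0]]' 5;cat > beak.py <<'E'
from h import *
np.set_printoptions(precision=3,suppress=True)
Q=[]
for n in('scene','side'):
    _,p,d=snap(n,f'pics/tmp_{n}.png');w=cloud(n,d).reshape(-1,3);c=p.reshape(-1,3).astype(int)
    k=(w[:,2]>.108)&(w[:,2]<.126)&(c[:,0]>c[:,2]+25)&(c[:,1]>c[:,2]+15)&(abs(w[:,0]-.43)<.13)&(abs(w[:,1]-.21)<.13);q=w[k]
    if len(q)>20: print(n,len(q),q[:,:2].min(0),q[:,:2].max(0),(q[:,:2].min(0)+q[:,:2].max(0))/2);Q.append(q)
E
python3 beak.py; python3 held.py|sed -n 1,2p;python3 wl.py pics/w17.png
```

```text
time_s: 39.68
position: [0.5062, 0.2722, 0.3159]
eef_rot: [[-0.454, -0.89, -0.051], [-0.889, 0.456, -0.047], [0.065, 0.024, -0.998]]
wrist_force: [-0.3, 0.5, 0.5]
grip_width: 0.0118
scene 180 [0.385 0.163] [0.469 0.245] [0.427 0.204]
side 271 [0.377 0.162] [0.461 0.248] [0.419 0.205]
scene 73 lo [0.533 0.313 0.186] hi [0.503 0.252 0.329] dir [ 0.187  0.384 -0.904] below level deg 64.6836427606037
side 238 lo [0.524 0.326 0.178] hi [0.502 0.279 0.287] dir [ 0.181  0.388 -0.904] below level deg 64.66691089331053
tcp [0.5056 0.2718 0.3135]
```

View pics/w17.png

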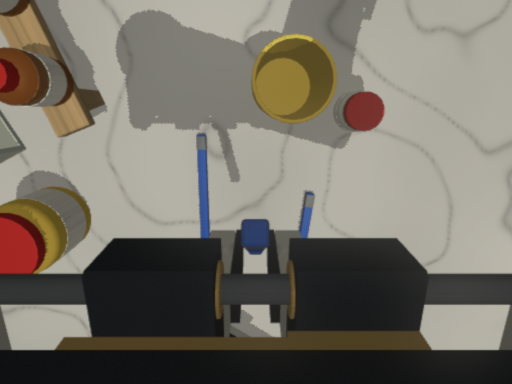

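View pics/tmp_side.png

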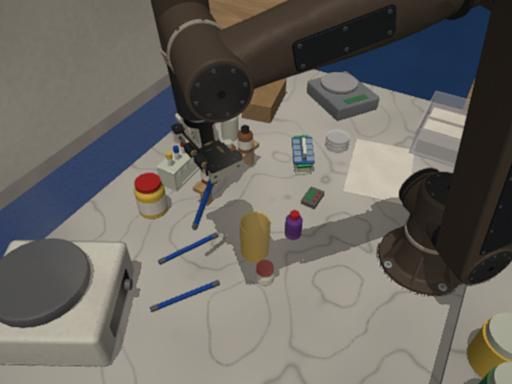

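```bash
python3 go.py .406 .1655 .305 153; python3 -m crank '[[1,12,3,0,0],[1,20,4,2,0],[1,25,6,3,0],[1,25,6,3,0],[1,25,6,3,0],[1,17,4,2,0],[1,8,2,0,0],[1,0,0,0,0]]' 5;python3 go.py .406 .1655 .305 153; python3 held.py|sed -n 1,2p
```

```text
t 39.9333 pos [0.5055 0.2718 0.3132] yaw 152.9 w 0.0115 F [-0.5  1.  -0.5] j6 -74.6
tool delta mm [139.   39.8  18.7] dist 146 roll -0.002 rad
rows 5 [27.8  8.   3.7]
time_s: 40.6
position: [0.4092, 0.1598, 0.3027]
eef_rot: [[-0.453, -0.889, -0.064], [-0.888, 0.456, -0.057], [0.08, 0.03, -0.996]]
wrist_force: [0.5, 0.0, -0.4]
grip_width: 0.0121
t 40.6 pos [0.4092 0.1598 0.3027] yaw 152.8 w 0.0121 F [ 0.5  0.  -0.4] j6 -73.8
tool delta mm [-3.4  5.5 -2.5] dist 7 roll -0.003 rad
rows 1 [-3.4  5.5 -2.5]
scene 69 lo [0.435 0.201 0.172] hi [0.407 0.141 0.318] dir [ 0.171  0.377 -0.91 ] below level deg 65.54224420307536
side 211 lo [0.426 0.212 0.169] hi [0.406 0.166 0.279] dir [ 0.165  0.38  -0.91 ] below level deg 65.49008607551865
```

```bash
python3 -m crank '[[1,-6,4,5,0],[1,-6,3,10,0],[1,-3,-1,18,0],[1,-2,-1,20,0],[1,-2,-1,20,0],[1,-2,-1,15,0],[1,0,0,0,0]]' 5;python3 held.py|sed -n 1,2p; python3 beak.py; python3 wl.py pics/w18.png
```

```text
time_s: 41.28
position: [0.4152, 0.1836, 0.2056]
eef_rot: [[-0.451, -0.89, -0.063], [-0.889, 0.455, -0.06], [0.082, 0.029, -0.996]]
wrist_force: [-1.4, -1.6, 6.1]
grip_width: 0.0123
scene 47 lo [0.462 0.261 0.116] hi [0.407 0.156 0.224] dir [ 0.341  0.656 -0.674] below level deg 42.34323883187833
side 212 lo [0.452 0.272 0.113] hi [0.416 0.196 0.192] dir [ 0.314  0.659 -0.684] below level deg 43.13746740827067
scene 157 [0.415 0.203] [0.495 0.294] [0.455 0.248]
side 212 [0.402 0.21 ] [0.489 0.295] [0.445 0.253]
tcp [0.4164 0.1845 0.2093]
```

View pics/tmp_side.png

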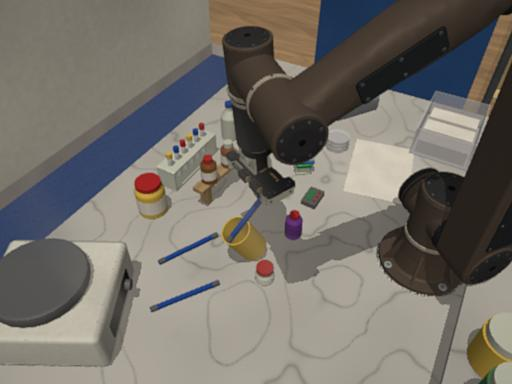

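View pics/w18.png

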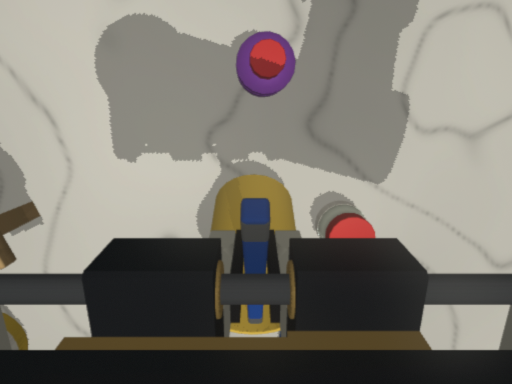

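The tip caught the far rim and tipped the beaker; it leans in the side view at (243,240). I'll back off upward at once.

```bash
python3 -m crank '[[1,5,0,-5,0],[1,5,0,-10,0],[1,4,0,-15,0],[1,3,0,-15,0],[1,2,0,-15,0],[1,2,0,-15,0],[1,1,0,-10,0],[1,0,0,-5,0],[1,0,0,0,0]]' 5;python3 held.py|sed -n 1,2p; python3 beak.py; python3 wl.py pics/w19.png
```

```text
time_s: 42.28
position: [0.4114, 0.1674, 0.3169]
eef_rot: [[-0.453, -0.89, -0.048], [-0.889, 0.455, -0.044], [0.061, 0.022, -0.998]]
wrist_force: [-0.7, -0.4, -0.2]
grip_width: 0.0116
scene 61 lo [0.439 0.21  0.202] hi [0.41  0.149 0.332] dir [ 0.202  0.414 -0.888] below level deg 62.5908539544209
side 206 lo [0.431 0.222 0.196] hi [0.409 0.175 0.297] dir [ 0.191  0.418 -0.888] below level deg 62.649292105753005
scene 169 [0.384 0.162] [0.468 0.246] [0.426 0.204]
side 269 [0.378 0.164] [0.461 0.247] [0.419 0.206]
tcp [0.4105 0.1671 0.3141]
```

View pics/tmp_side.png

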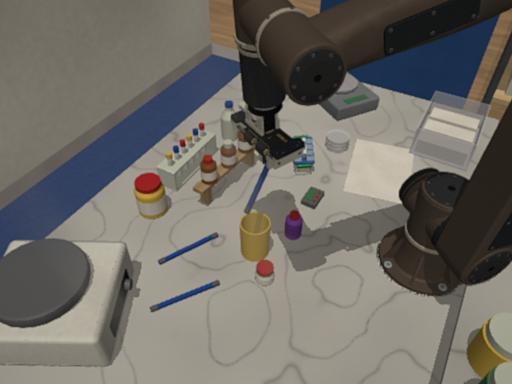

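```bash
python3 go.py .402 .165 .268 153; python3 -m crank '[[1,2,4,10,0],[1,1,3,15,0],[1,-1,0,12,0],[1,-1,0,8,0],[1,0,0,0,0]]' 5;python3 go.py .402 .165 .268 153;python3 held.py|sed -n 1,2p
```

```text
t 42.5333 pos [0.4105 0.1671 0.3138] yaw 152.9 w 0.0119 F [-0.7 -0.2  0.1] j6 -74.4
tool delta mm [ 2.7  5.5 46.3] dist 47 roll -0.001 rad
rows 2 [ 1.3  2.8 23.1]
time_s: 42.95
position: [0.4003, 0.1666, 0.2645]
eef_rot: [[-0.453, -0.89, -0.056], [-0.889, 0.455, -0.051], [0.071, 0.026, -0.997]]
wrist_force: [-0.6, 0.2, 0.5]
grip_width: 0.012
t 42.95 pos [0.4003 0.1666 0.2645] yaw 152.9 w 0.012 F [-0.6  0.2  0.5] j6 -75.3
tool delta mm [ 0.9 -2.2 -3.5] dist 4 roll -0.002 rad
rows 1 [ 0.9 -2.2 -3.5]
scene 53 lo [0.428 0.209 0.149] hi [0.396 0.145 0.29 ] dir [ 0.201  0.401 -0.894] below level deg 63.34006932239051
side 188 lo [0.419 0.221 0.144] hi [0.398 0.175 0.244] dir [ 0.185  0.414 -0.891] below level deg 63.03951827298656
```

```bash
python3 -m crank '[[1,0,-0.5,10,0],[1,-0.5,-0.5,14,0],[1,-0.5,-0.5,14,0],[1,0,0,5,0]]' 5;python3 go.py .401 .166 .222 153;python3 beak.py;python3 held.py|sed -n 1,2p
```

```text
time_s: 43.38
position: [0.4027, 0.1664, 0.2235]
eef_rot: [[-0.453, -0.89, -0.049], [-0.889, 0.455, -0.047], [0.064, 0.022, -0.998]]
wrist_force: [-0.0, -0.1, 0.5]
grip_width: 0.0118
t 43.3833 pos [0.4027 0.1664 0.2235] yaw 153.0 w 0.0118 F [-0.  -0.1  0.5] j6 -75.1
tool delta mm [1.  1.3 1.6] dist 2 roll -0.001 rad
rows 1 [1.  1.3 1.6]
scene 158 [0.383 0.162] [0.468 0.248] [0.425 0.205]
side 250 [0.378 0.164] [0.46  0.248] [0.419 0.206]
scene 40 lo [0.432 0.211 0.106] hi [0.4   0.145 0.248] dir [ 0.199  0.411 -0.889] below level deg 62.8009401338206
side 173 lo [0.423 0.222 0.104] hi [0.401 0.175 0.205] dir [ 0.193  0.416 -0.889] below level deg 62.718203866368945
```

Inside now: the tip is at about z = 0.085 and the beaker is unmoved. I'll carry on down.

```bash
python3 -m crank '[[1,1,0.5,10,0],[1,0,0,12,0],[1,0,0,12,0],[1,0,0,12,0],[1,0,0,5,0],[1,0,0,0,0]]' 5;python3 beak.py;python3 held.py|sed -n 1,2p
```

```text
time_s: 44.08
position: [0.4019, 0.1655, 0.1748]
eef_rot: [[-0.452, -0.891, -0.041], [-0.89, 0.454, -0.04], [0.054, 0.018, -0.998]]
wrist_force: [-0.2, 0.6, 0.2]
grip_width: 0.012
scene 162 [0.383 0.162] [0.468 0.246] [0.426 0.204]
side 252 [0.377 0.161] [0.461 0.249] [0.419 0.205]
scene 17 lo [0.419 0.186 0.113] hi [0.397 0.143 0.201] dir [ 0.219  0.422 -0.88 ] below level deg 61.625243129538205
side 109 lo [0.417 0.208 0.085] hi [0.4   0.175 0.155] dir [ 0.208  0.423 -0.882] below level deg 61.89175424545037
```

View pics/tmp_side.png

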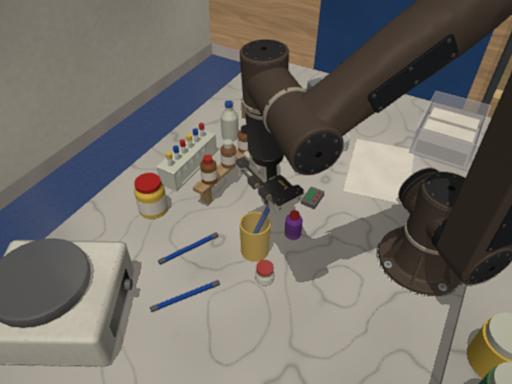

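```bash
python3 -m crank '[[0.5,0,0,0,0],[0.2,0,0,0,0],[0.2,0,0,0,0],[0.2,0,0,0,0],[0.2,0,0,-12,0],[0.2,0,0,-15,0],[0.2,0,0,-15,0],[0.2,0,0,-15,0],[0.2,0,0,-15,0],[0.2,0,0,-15,0]]' 5;python3 beak.py;python3 wl.py pics/w20.png
```

```text
time_s: 45.12
position: [0.4053, 0.1689, 0.2661]
eef_rot: [[-0.452, -0.891, -0.041], [-0.89, 0.454, -0.04], [0.054, 0.018, -0.998]]
wrist_force: [-0.3, 0.2, 0.1]
grip_width: 0.035
scene 165 [0.384 0.161] [0.468 0.246] [0.426 0.203]
side 249 [0.377 0.165] [0.462 0.248] [0.42  0.207]
tcp [0.4065 0.1697 0.2678]
```

View pics/tmp_side.png

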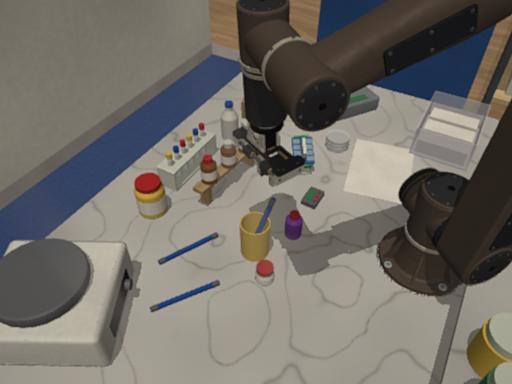

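View pics/w20.png

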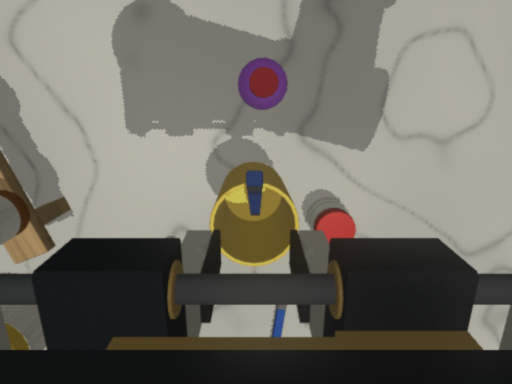

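Rod R2 stands in the beaker, leaning on the rim nearest the robot; the beaker is unmoved and upright. R3 is next.

```bash
python3 go.py .46 .36 .25 146;  python3 -m crank '[[0.2,-12,2,0,0],[0.2,-22,4,0,0],[0.2,-26,5,0,0],[0.2,-26,5,0,0],[0.2,-26,5,0,0.03],[0.2,-26,5,0,0.03],[0.2,-22,4,2,0.03],[0.2,-14,3,2,0.03],[0.2,-6,1,0,0],[0.2,0,0,0,0]]';python3 go.py .46 .36 .25 146;python3 wl.py pics/w21.png; python3 rods.py
```

```text
t 45.2667 pos [0.4059 0.1694 0.2663] yaw 153.0 w 0.0351 F [-0.9 -0.2 -1.1] j6 -75.2
tool delta mm [-195.1   38.     6.9] dist 199 roll 0.122 rad
rows 6 [-32.5   6.3   1.1]
time_s: 46.1
position: [0.4607, 0.3528, 0.2431]
eef_rot: [[-0.561, -0.827, -0.046], [-0.825, 0.563, -0.045], [0.063, 0.013, -0.998]]
wrist_force: [0.6, -0.4, -0.1]
grip_width: 0.0349
t 46.1 pos [0.4607 0.3528 0.2431] yaw 145.8 w 0.0349 F [ 0.6 -0.4 -0.1] j6 -90.2
tool delta mm [-5.1  4.7 -7.2] dist 10 roll -0.004 rad
rows 1 [-5.1  4.7 -7.2]
tcp [0.4607 0.3528 0.2431]
px [131 180] centre [585.2 286.3] size [136.1  12.9] axis deg 63.2 blue ends [615.9 347.1] [554.6 225.6] z 0.0117
px [257 226] centre [494.8 413.7] size [119.7  11.6] axis deg 55.6 blue ends [528.6 463.1] [461.  364.3] z 0.0117
```

View pics/w21.png

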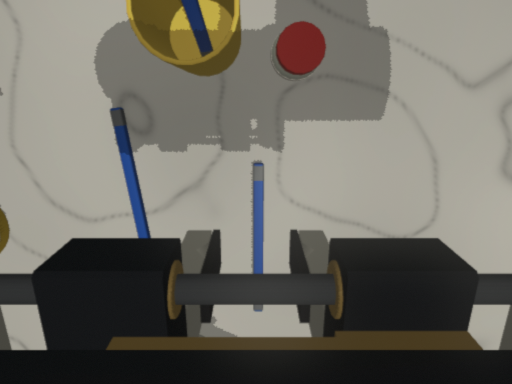

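```bash
python3 go.py .463 .368 .014 145.6; python3 -m crank '[[0.2,-8,2,15,0],[0.2,-8,1,25,0],[0.2,-4,0,30,0],[0.2,-2,0,30,0],[0.2,-2,0,30,0],[0.2,-2,0,30,0],[0.2,-1,0,20,0],[0.2,0,0,10,0],[0.2,0,0,0,0]]' 3;python3 go.py .463 .368 .014 145.6
```

```text
t 46.15 pos [0.4603 0.3521 0.243 ] yaw 145.7 w 0.035 F [-0.4  0.7 -0.5] j6 -90.1
tool delta mm [-29.2   3.7 227.6] dist 230 roll 0.002 rad
rows 7 [-4.2  0.5 32.5]
time_s: 46.9
position: [0.464, 0.362, 0.0494]
eef_rot: [[-0.558, -0.829, -0.042], [-0.828, 0.559, -0.039], [0.056, 0.013, -0.998]]
wrist_force: [-0.3, -0.1, -0.3]
grip_width: 0.0349
t 46.9 pos [0.464  0.362  0.0494] yaw 146.0 w 0.0349 F [-0.3 -0.1 -0.3] j6 -89.7
tool delta mm [-6.4  3.8 35.2] dist 36 roll 0.007 rad
rows 1 [-6.4  3.8 35.2]
```

```bash
python3 -m crank '[[0.2,-3,2,10,0],[0.2,-3,2,10,0.007],[0.2,0,0,8,0],[0.2,0,0,4,0],[0.2,0,0,0,0]]' 3;python3 go.py .463 .368 .014 145.6
```

```text
time_s: 47.32
position: [0.4644, 0.3699, 0.0189]
eef_rot: [[-0.564, -0.825, -0.038], [-0.824, 0.565, -0.034], [0.05, 0.012, -0.999]]
wrist_force: [-0.5, -0.0, -0.2]
grip_width: 0.0353
t 47.3167 pos [0.4644 0.3699 0.0189] yaw 145.6 w 0.0353 F [-0.5 -0.  -0.2] j6 -90.5
tool delta mm [ 2.1 -0.   5. ] dist 5 roll -0.0 rad
rows 1 [ 2.1 -0.   5. ]
```

```bash
python3 -m crank '[[0.2,2,0,4,0],[1,0,0,1,0],[1,0,0,0,0],[1,0,0,0,0],[1,0,0,0,0],[1,0,0,0,0]]' 3; python3 -m crank '[[1,0,0,-40,0],[1,0,0,-40,0],[1,0,0,-40,0],[1,0,0,-30,0],[1,0,0,-20,0],[1,0,0,-10,0],[1,0,0,-5,0]]' 3;python3 held.py|sed -n 1,2p; python3 -m crank '[[1,0,0,10,0],[1,0,0,20,0],[1,0,0,40,0],[1,0,0,-40,0],[1,0,0,-30,0],[1,0,0,-15,0],[1,0,0,-5,0],[1,0,0,0,0]]' 3;python3 held.py|sed -n 1,2p;
```

```text
time_s: 47.82
position: [0.4636, 0.3689, 0.0152]
eef_rot: [[-0.563, -0.825, -0.036], [-0.825, 0.564, -0.032], [0.047, 0.012, -0.999]]
wrist_force: [-0.7, -0.8, -1.1]
grip_width: 0.0122
time_s: 48.4
position: [0.4699, 0.3732, 0.2071]
eef_rot: [[-0.564, -0.825, -0.039], [-0.824, 0.565, -0.037], [0.053, 0.012, -0.999]]
wrist_force: [0.6, 0.1, -0.7]
grip_width: 0.0116
scene 81 lo [0.551 0.481 0.162] hi [0.489 0.391 0.194] dir [ 0.544  0.791 -0.28 ] below level deg 16.254427822523915
side 331 lo [0.546 0.493 0.161] hi [0.481 0.398 0.194] dir [ 0.54   0.795 -0.277] below level deg 16.056310399574546
time_s: 49.17
position: [0.4612, 0.3627, 0.1957]
eef_rot: [[-0.564, -0.823, -0.069], [-0.82, 0.568, -0.072], [0.098, 0.016, -0.995]]
wrist_force: [-0.1, 0.0, -1.4]
grip_width: 0.0119
scene 46 lo [0.491 0.397 0.057] hi [0.467 0.357 0.173] dir [ 0.191  0.316 -0.929] below level deg 68.30585525959658
side 153 lo [0.484 0.408 0.047] hi [0.464 0.379 0.135] dir [ 0.213  0.306 -0.928] below level deg 68.07410193270816
```

```bash
python3 -m crank '[[1,0,0,-8,0],[1,0,0,-12,0],[1,0,0,-12,0],[1,0,0,-12,0],[1,0,0,-12,0],[1,0,0,-12,0],[1,0,0,-12,0],[1,0,0,-12,0],[1,0,0,-12,0],[1,0,0,-8,0]]' 10; python3 -m crank '[[1,0,0,0,-0.06],[1,0,0,0,-0.11],[1,0,0,0,-0.11],[1,0,0,0,-0.11],[1,0,0,0,-0.11],[1,0,0,0,-0.11],[1,0,0,0,-0.11],[1,0,0,0,-0.11],[1,0,0,0,-0.11],[1,0,0,0,-0.11]]';python3 -m crank '[[1,0,0,0,-0.11],[1,0,0,0,-0.11],[1,0,0,0,-0.11],[1,0,0,0,-0.11],[1,0,0,0,-0.11],[1,0,0,0,-0.11],[1,0,0,0,-0.11],[1,0,0,0,-0.11],[1,0,0,0,-0.11],[1,0,0,0,-0.11]]';python3 go.py .45 .25 .3 153;python3 held.py
```

```text
time_s: 50.1
position: [0.4679, 0.3695, 0.3127]
eef_rot: [[-0.564, -0.822, -0.072], [-0.819, 0.569, -0.076], [0.104, 0.016, -0.994]]
wrist_force: [-0.4, 0.1, 0.0]
grip_width: 0.0115
time_s: 50.93
position: [0.4686, 0.3701, 0.321]
eef_rot: [[0.473, -0.878, -0.067], [-0.88, -0.469, -0.069], [0.029, 0.092, -0.995]]
wrist_force: [-0.5, -0.7, -0.7]
grip_width: 0.0125
time_s: 51.77
position: [0.4682, 0.3697, 0.3254]
eef_rot: [[0.995, 0.08, -0.067], [0.076, -0.995, -0.067], [-0.072, 0.062, -0.996]]
wrist_force: [0.2, -0.7, 0.1]
grip_width: 0.0118
t 51.7667 pos [0.4682 0.3697 0.3254] yaw -85.4 w 0.0118 F [ 0.2 -0.7  0.1] j6 38.3
tool delta mm [-25.3 116.1  34.6] dist 124 roll -1.019 rad
rows 4 [-6.3 29.   8.6]
scene 72 lo [0.403 0.351 0.197] hi [0.479 0.364 0.323] dir [-0.514 -0.087 -0.853] below level deg 58.55692357700172
side 299 lo [0.392 0.359 0.192] hi [0.46  0.372 0.307] dir [-0.503 -0.098 -0.859] below level deg 59.16550037406691
wrist 662 [0.411 0.193 0.03 ] [0.469 0.306 0.305] [-0.1   -0.2   -0.975]
```

```bash
python3 -m crank '[[1,0,0,-10,0],[1,0,0,-12,0],[1,0,0,-12,0],[1,0,0,-12,0],[1,0,0,-12,0],[1,0,0,-12,0],[1,0,0,-12,0],[1,0,0,-12,0],[1,0,0,-12,0],[1,0,0,-6,0]]' 30|sed -n 2,3p; python3 -m crank '[[1,0,0,20,0],[1,0,0,40,0],[1,0,0,40,0],[1,0,0,25,0],[1,0,0,15,0],[1,0,0,8,0],[1,0,0,4,0],[1,0,0,0,0]]'|sed -n 2,3p;python3 held.py
```

```text
position: [0.4758, 0.3763, 0.4493]
eef_rot: [[0.997, 0.035, -0.065], [0.03, -0.997, -0.067], [-0.067, 0.065, -0.996]]
position: [0.4678, 0.367, 0.2999]
eef_rot: [[0.998, 0.013, -0.057], [0.009, -0.998, -0.059], [-0.058, 0.058, -0.997]]
scene 59 lo [0.403 0.353 0.17 ] hi [0.469 0.36  0.282] dir [-0.506 -0.058 -0.861] below level deg 59.37656783583637
side 287 lo [0.393 0.362 0.164] hi [0.46  0.37  0.283] dir [-0.493 -0.059 -0.868] below level deg 60.25951662341383
wrist 662 [0.411 0.193 0.03 ] [0.469 0.306 0.305] [-0.1   -0.2   -0.975]
```

```bash
python3 -m crank '[[1,0,0,10,0],[1,0,0,20,0],[1,0,0,35,0],[1,0,0,-15,0],[1,0,0,-8,0],[1,0,0,-4,0],[1,0,0,0,0]]' 3|sed -n 2,3p;python3 -m crank '[[1,0,0,0,0]]' 10|sed -n 2,3p;python3 held.py
```

```text
position: [0.468, 0.367, 0.2653]
eef_rot: [[0.999, 0.012, -0.05], [0.009, -0.999, -0.05], [-0.05, 0.049, -0.998]]
position: [0.4683, 0.3675, 0.2661]
eef_rot: [[0.999, 0.011, -0.049], [0.009, -0.999, -0.048], [-0.049, 0.048, -0.998]]
scene 50 lo [0.416 0.354 0.135] hi [0.484 0.363 0.274] dir [-0.442 -0.053 -0.895] below level deg 63.53790116640845
side 263 lo [0.403 0.363 0.125] hi [0.461 0.37  0.247] dir [-0.427 -0.049 -0.903] below level deg 64.54220131586067
wrist 662 [0.411 0.193 0.03 ] [0.469 0.306 0.305] [-0.1   -0.2   -0.975]
```

```bash
python3 -m crank '[[1,0,0,-8,0],[1,0,0,-12,0],[1,0,0,-12,0],[1,0,0,-8,0],[1,0,0,10,0],[1,0,0,25,0],[1,0,0,40,0],[1,0,0,-20,0],[1,0,0,-8,0],[1,0,0,-4,0]]' 3|sed -n 2,3p;python3 -m crank '[[1,0,0,0,0]]' 10|sed -n 2,3p;python3 held.py
```

```text
position: [0.4661, 0.3643, 0.2619]
eef_rot: [[0.999, 0.011, -0.052], [0.008, -0.999, -0.052], [-0.052, 0.052, -0.997]]
position: [0.4671, 0.3652, 0.2638]
eef_rot: [[0.999, 0.011, -0.049], [0.009, -0.999, -0.05], [-0.05, 0.05, -0.998]]
scene 53 lo [0.422 0.352 0.123] hi [0.472 0.359 0.246] dir [-0.376 -0.05  -0.925] below level deg 67.70798249400524
side 247 lo [0.412 0.361 0.118] hi [0.46  0.367 0.241] dir [-0.366 -0.049 -0.929] below level deg 68.34358400105074
wrist 662 [0.411 0.193 0.03 ] [0.469 0.306 0.305] [-0.1   -0.2   -0.975]
```

```bash
python3 -m crank '[[1,0,0,-10,0],[1,0,0,-15,0],[1,0,0,-15,0],[1,0,0,-15,0],[1,0,0,-8,0]]' 10|sed -n 2,3p; python3 beak.py; python3 go.py .4585 .229 .318 90
```

```text
position: [0.4702, 0.3687, 0.3301]
eef_rot: [[0.999, 0.011, -0.05], [0.009, -0.999, -0.05], [-0.05, 0.05, -0.997]]
scene 163 [0.385 0.162] [0.468 0.246] [0.427 0.204]
side 248 [0.378 0.163] [0.461 0.247] [0.419 0.205]
t 55.7667 pos [0.4703 0.3689 0.3297] yaw -89.4 w 0.0118 F [-0.3  0.4  0.2] j6 34.4
tool delta mm [-12.4 139.   19.1] dist 141 roll 0.011 rad
rows 4 [-3.1 34.8  4.8]
```

```bash
python3 -m crank '[[1,-1,12,1,0],[1,-2,22,2,0],[1,-2,28,3,0],[1,-2,28,3,0],[1,-2,24,3,0],[1,-2,14,2,0],[1,-1,7,0,0],[1,0,0,0,0]]' 10|sed -n 2,3p; python3 go.py .4585 .229 .318 90; python3 held.py; python3 wl.py pics/w22.png
```

```text
position: [0.4551, 0.2247, 0.3161]
eef_rot: [[0.998, 0.012, -0.056], [0.009, -0.999, -0.053], [-0.057, 0.053, -0.997]]
t 56.4333 pos [0.4551 0.2247 0.3161] yaw -89.3 w 0.0119 F [-0.   0.2  0.3] j6 42.5
tool delta mm [ 3.3 -4.1 -2.3] dist 6 roll 0.012 rad
rows 1 [ 3.3 -4.1 -2.3]
scene 101 lo [0.392 0.182 0.12 ] hi [0.466 0.231 0.323] dir [-0.335 -0.218 -0.917] below level deg 66.46066989007348
side 176 lo [0.382 0.185 0.109] hi [0.444 0.232 0.29 ] dir [-0.311 -0.241 -0.919] below level deg 66.84012445813507
wrist 662 [0.411 0.193 0.03 ] [0.469 0.306 0.305] [-0.1   -0.2   -0.975]
tcp [0.4556 0.2263 0.3161]
```

View pics/w22.png

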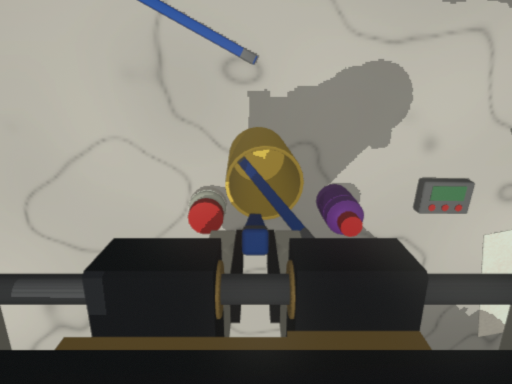

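```bash
python3 -m crank '[[1,2,-2,10,0],[1,2,-2,14,0],[1,1,-1,14,0],[1,1,-1,12,0],[1,0,0,4,0],[1,0,0,0,0]]' 10|sed -n 2,4p; python3 go.py .4585 .229 .26 90; python3 beak.py
```

```text
position: [0.4599, 0.2362, 0.2554]
eef_rot: [[0.998, 0.018, -0.056], [0.015, -0.998, -0.054], [-0.057, 0.053, -0.997]]
wrist_force: [-0.4, -0.2, 0.2]
t 57.0833 pos [0.4599 0.2362 0.2554] yaw -89.0 w 0.0122 F [-0.4 -0.2  0.2] j6 42.4
tool delta mm [-1.8  7.4 -4.1] dist 9 roll 0.018 rad
rows 1 [-1.8  7.4 -4.1]
scene 147 [0.386 0.161] [0.468 0.247] [0.427 0.204]
side 216 [0.378 0.164] [0.461 0.248] [0.419 0.206]
```

View pics/tmp_side.png

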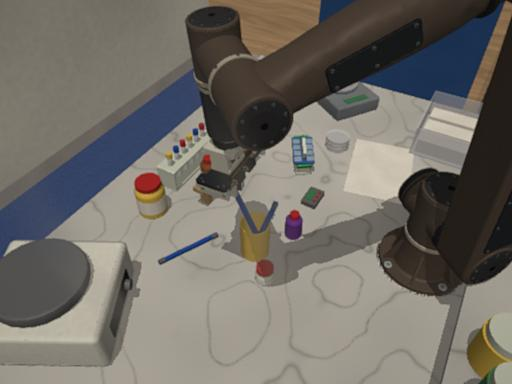

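```bash
python3 -m crank '[[1,-1,5,2,0],[1,0,2,8,0],[1,0.5,-0.5,12,0],[1,0.5,-0.5,12,0],[1,0,0,6,0],[1,0,0,0,0]]' 10|sed -n 2,4p; python3 go.py .4585 .229 .19 90; python3 beak.py
```

```text
position: [0.4593, 0.2285, 0.2175]
eef_rot: [[0.999, 0.018, -0.05], [0.015, -0.999, -0.048], [-0.051, 0.047, -0.998]]
wrist_force: [0.1, 0.6, -0.9]
t 57.6833 pos [0.4593 0.2285 0.2175] yaw -89.0 w 0.012 F [ 0.1  0.6 -0.9] j6 43.0
tool delta mm [ 0.6 -1.8 27.5] dist 28 roll 0.018 rad
rows 1 [ 0.6 -1.8 27.5]
scene 145 [0.386 0.162] [0.467 0.247] [0.427 0.204]
side 231 [0.378 0.164] [0.46 0.25] [0.419 0.207]
```

```bash
python3 -m crank '[[1,0.5,-0.5,10,0],[1,0.5,-0.5,10,0],[1,0,0,8,0],[1,0,0,4,0],[1,0,0,0,0]]' 10|sed -n 2,4p; python3 go.py .4585 .229 .19 90; python3 beak.py
```

```text
position: [0.4606, 0.2294, 0.1858]
eef_rot: [[0.999, 0.018, -0.045], [0.016, -0.999, -0.044], [-0.046, 0.043, -0.998]]
wrist_force: [-0.3, 1.2, 2.2]
t 58.2 pos [0.4606 0.2294 0.1858] yaw -89.0 w 0.0121 F [-0.3  1.2  2.2] j6 43.0
tool delta mm [-2.3  0.6 -4.1] dist 5 roll 0.018 rad
rows 1 [-2.3  0.6 -4.1]
scene 149 [0.384 0.161] [0.468 0.246] [0.426 0.203]
side 225 [0.377 0.164] [0.459 0.248] [0.418 0.206]
```

The tip is at or near the floor (2 N of contact). I'll release it.

```bash
python3 -m crank '[[0.5,0,0,0,0],[0.2,0,0,0,0],[0.2,0,0,0,0],[0.2,0,0,0,0],[0.2,0,0,-12,0],[0.2,0,0,-15,0],[0.2,0,0,-15,0],[0.2,0,0,-15,0],[0.2,0,0,-15,0],[0.2,0,0,-15,0]]' 5|sed -n 2,4p;python3 beak.py;python3 wl.py pics/w23.png
```

```text
position: [0.463, 0.2316, 0.2741]
eef_rot: [[0.999, 0.018, -0.051], [0.016, -0.999, -0.049], [-0.051, 0.048, -0.998]]
wrist_force: [-0.6, 0.3, 0.1]
scene 152 [0.382 0.162] [0.468 0.245] [0.425 0.204]
side 223 [0.377 0.164] [0.459 0.249] [0.418 0.206]
tcp [0.4642 0.2324 0.2761]
```

View pics/tmp_side.png

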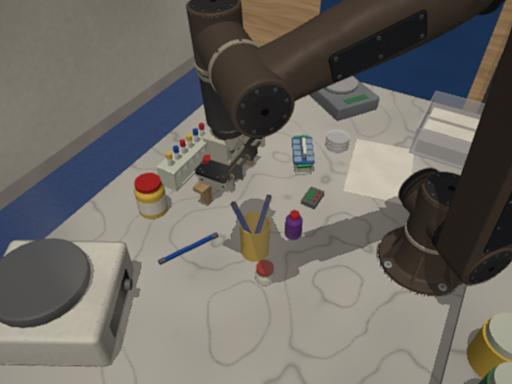

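View pics/w23.png

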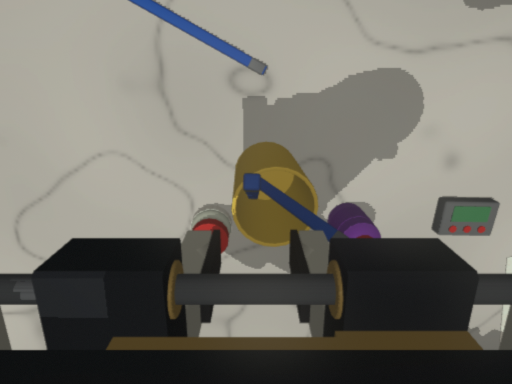

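Two rods are in, leaning opposite ways, and the beaker is unmoved. R1's near end is too close to the beaker, so I'll lift R1 by its middle and put it where R3 lay before gripping its end.

```bash
python3 go.py .589 .29 .25 153;  python3 -m crank '[[0.2,12,-5,0,-0.06],[0.2,20,-10,0,-0.09],[0.2,24,-8,0,-0.09],[0.2,24,-4,0,-0.09],[0.2,24,0,0,-0.09],[0.2,18,4,0,-0.09],[0.2,8,4,0,-0.09],[0.2,4,2,0,-0.09],[0.2,0,0,0,-0.09],[0.2,0,0,0,-0.09]]'|sed -n 2,3p;  python3 go.py .589 .29 .25 153
```

```text
t 59.2833 pos [0.4635 0.2321 0.2745] yaw -89.0 w 0.0355 F [ 0.   0.5 -0.4] j6 43.0
tool delta mm [127.5 -56.7  15.7] dist 140 roll -1.082 rad
rows 4 [ 31.9 -14.2   3.9]
position: [0.5953, 0.2849, 0.2557]
eef_rot: [[0.6, 0.798, -0.059], [0.796, -0.603, -0.052], [-0.077, -0.016, -0.997]]
t 60.1167 pos [0.5953 0.2849 0.2557] yaw -37.1 w 0.0349 F [-0.3 -0.5 -0.6] j6 100.6
tool delta mm [ 0.7 -8.   5.8] dist 10 roll -0.176 rad
rows 1 [ 0.7 -8.   5.8]
```

```bash
python3 -m crank '[[0.2,0,-4,0,-0.09],[0.2,0,-4,0,-0.09],[0.2,0,0,0,0]]'|sed -n 2,3p;  python3 wl.py pics/w24.png;python3 rods.py; python3 go.py .589 .29 .02 153.1
```

```text
position: [0.5878, 0.2886, 0.2513]
eef_rot: [[0.436, 0.898, -0.064], [0.897, -0.439, -0.055], [-0.078, -0.033, -0.996]]
tcp [0.5878 0.2886 0.2513]
px [260 127] centre [588.8 294.3] size [153.8  12. ] axis deg 63.0 blue ends [623.7 362.8] [553.9 225.8] z 0.0118
t 60.4167 pos [0.5879 0.2884 0.2511] yaw -26.4 w 0.0348 F [-0.1  0.2 -0.1] j6 110.7
tool delta mm [ 20.1   8.  230.1] dist 231 roll 0.009 rad
rows 7 [ 2.9  1.1 32.9]
```

View pics/w24.png

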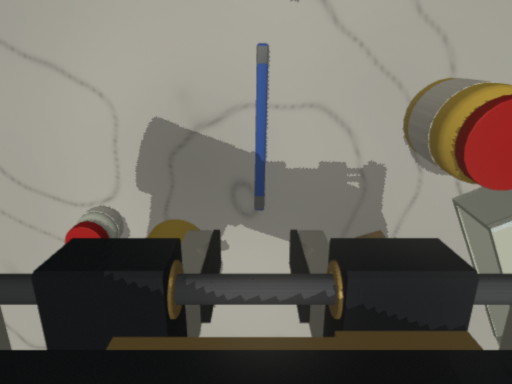

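```bash
python3 -m crank '[[0.2,4,1,15,0],[0.2,4,1,25,0],[0.2,4,1,30,0],[0.2,4,1,30,0],[0.2,3,1,30,0],[0.2,2,1,30,0],[0.2,2,0,25,0],[0.2,0,0,12,0],[0.2,0,0,5,0],[0.2,0,0,0,0]]' 10|sed -n 2,3p;  python3 go.py .589 .294 .015 153.1
```

```text
position: [0.592, 0.2936, 0.0381]
eef_rot: [[0.473, 0.879, -0.063], [0.878, -0.476, -0.055], [-0.078, -0.029, -0.997]]
t 61.25 pos [0.592  0.2936 0.0381] yaw -28.5 w 0.035 F [-1.2 -0.5 -0.3] j6 108.6
tool delta mm [ 0.8 -2.2 23.2] dist 23 roll -0.027 rad
rows 1 [ 0.8 -2.2 23.2]
```

```bash
python3 -m crank '[[0.2,0,-2,8,-0.027],[0.2,0,0,10,0],[0.2,0,0,6,0],[0.2,0,0,0,0]]' 10|sed -n 2,4p;  python3 go.py .589 .294 .015 153.1
```

```text
position: [0.5901, 0.2942, 0.0148]
eef_rot: [[0.45, 0.891, -0.059], [0.89, -0.452, -0.053], [-0.074, -0.029, -0.997]]
wrist_force: [0.2, 0.1, -0.0]
t 61.5833 pos [0.5901 0.2942 0.0148] yaw -26.9 w 0.0354 F [ 0.2  0.1 -0. ] j6 109.9
tool delta mm [-0.7 -0.9 -0.1] dist 1 roll -0.0 rad
rows 1 [-0.7 -0.9 -0.1]
```

```bash
python3 -m crank '[[1,0,0,0,0],[1,0,0,0,0],[1,0,0,0,0],[1,0,0,0,0],[1,0,0,0,0],[1,0,0,-10,0],[1,0,0,-15,0],[1,0,0,-15,0],[1,0,0,-8,0],[1,0,0,0,0]]' 15|sed -n 2,5p; python3 -m crank '[[1,8,-12,0,0],[1,14,-22,0,0],[1,16,-26,0,0],[1,16,-26,0,0],[1,14,-24,0,0],[1,10,-17,0,0],[1,5,-8,0,0],[1,0,0,0,0]]' 15|sed -n 2,5p;python3 go.py .504 .434 .018 153.1
```

```text
position: [0.5943, 0.2977, 0.0693]
eef_rot: [[0.45, 0.891, -0.056], [0.89, -0.453, -0.051], [-0.071, -0.027, -0.997]]
wrist_force: [1.1, -0.5, 0.4]
grip_width: 0.0119
position: [0.5061, 0.4391, 0.0656]
eef_rot: [[0.454, 0.889, -0.057], [0.888, -0.456, -0.05], [-0.07, -0.028, -0.997]]
wrist_force: [0.1, 0.3, -0.5]
grip_width: 0.0113
t 63.0833 pos [0.5061 0.4391 0.0656] yaw -27.2 w 0.0113 F [ 0.1  0.3 -0.5] j6 96.8
tool delta mm [-2.1  1.8 47.9] dist 48 roll -0.005 rad
rows 2 [-1.1  0.9 23.9]
```

```bash
python3 -m crank '[[1,0,0,12,0],[1,0,0,18,0],[1,0,0,12,0],[1,0,0,4,0],[1,0,0,0,0]]' 5|sed -n 2,5p; python3 -m crank '[[0.5,0,0,0,0],[0.2,0,0,0,0],[0.2,0,0,0,0],[0.2,0,0,-15,0],[0.2,0,0,-25,0],[0.2,-10,0,-30,0],[0.2,-18,0,-20,0],[0.2,-18,0,0,0],[0.2,-8,0,0,0],[0.2,0,0,0,0]]' 5|sed -n 2,5p; python3 wl.py pics/w25.png;python3 rods.py
```

```text
position: [0.5039, 0.4352, 0.0157]
eef_rot: [[0.454, 0.889, -0.056], [0.888, -0.457, -0.049], [-0.069, -0.028, -0.997]]
wrist_force: [-4.0, 4.6, 8.6]
grip_width: 0.0121
position: [0.4867, 0.3861, 0.1137]
eef_rot: [[0.459, 0.887, -0.057], [0.886, -0.462, -0.051], [-0.071, -0.027, -0.997]]
wrist_force: [0.1, 0.3, 0.0]
grip_width: 0.035
tcp [0.4867 0.3861 0.1137]
px [247 102] centre [502.7 432.7] size [148.7  12.1] axis deg 62.8 blue ends [536.7 498.8] [468.7 366.6] z 0.0117
```

View pics/w25.png

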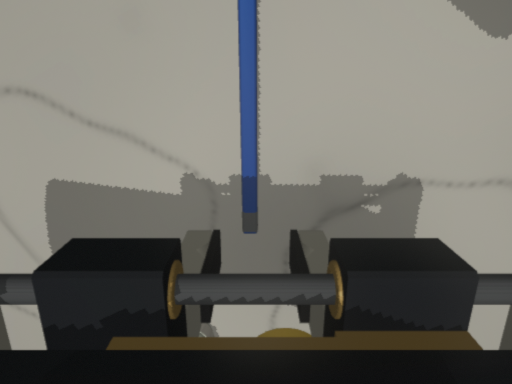

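```bash
python3 go.py .47 .368 .016 152.8; python3 -m crank '[[0.2,-6,1,15,0],[0.2,-6,1,20,0],[0.2,-2,1,25,0],[0.2,0,1,20,0],[0.2,0,0,8,0],[0.2,0,0,2,0],[0.2,0,0,0,0]]' 3|sed -n 2,4p;python3 go.py .47 .368 .016 152.8
```

```text
t 64.3833 pos [0.4869 0.3866 0.1134] yaw -27.5 w 0.0349 F [ 0.8 -0.   0.3] j6 97.5
tool delta mm [-17.2  -3.8  99.1] dist 101 roll -0.005 rad
rows 3 [-5.7 -1.3 33. ]
position: [0.4812, 0.3702, 0.0189]
eef_rot: [[0.458, 0.887, -0.056], [0.886, -0.461, -0.052], [-0.072, -0.026, -0.997]]
wrist_force: [-0.3, 0.4, 0.2]
t 64.9667 pos [0.4812 0.3702 0.0189] yaw -27.5 w 0.0353 F [-0.3  0.4  0.2] j6 98.1
tool delta mm [-6.9 -8.9  3.6] dist 12 roll -0.004 rad
rows 1 [-6.9 -8.9  3.6]
```

```bash
python3 -m crank '[[0.2,-5,-6,0,0],[0.2,-2,-3,2,0],[0.2,0,0,0,0]]' 3|sed -n 2,4p;python3 go.py .47 .368 .016 152.8
```

```text
position: [0.47, 0.3693, 0.0186]
eef_rot: [[0.458, 0.887, -0.055], [0.886, -0.461, -0.051], [-0.071, -0.025, -0.997]]
wrist_force: [-0.3, -0.4, -0.1]
t 65.2167 pos [0.47   0.3693 0.0186] yaw -27.4 w 0.0351 F [-0.3 -0.4 -0.1] j6 97.3
tool delta mm [-0.9  0.6  2.6] dist 3 roll -0.004 rad
rows 1 [-0.9  0.6  2.6]
```

```bash
python3 -m crank '[[0.2,-1,0,4,0],[1,0,0,1,0],[1,0,0,0,0],[1,0,0,0,0],[1,0,0,0,0],[1,0,0,0,0]]' 3|sed -n 2,5p; python3 -m crank '[[1,0,0,-40,0],[1,0,0,-40,0],[1,0,0,-40,0],[1,0,0,-30,0],[1,0,0,-20,0],[1,0,0,-10,0],[1,0,0,-5,0]]' 3|sed -n 2,3p;python3 held.py|sed -n 1,2p; python3 -m crank '[[1,0,0,10,0],[1,0,0,20,0],[1,0,0,40,0],[1,0,0,-40,0],[1,0,0,-30,0],[1,0,0,-15,0],[1,0,0,-5,0],[1,0,0,0,0]]' 3|sed -n 2,3p;python3 held.py|sed -n 1,2p;
```

```text
position: [0.4699, 0.3699, 0.0164]
eef_rot: [[0.457, 0.888, -0.051], [0.887, -0.459, -0.047], [-0.065, -0.024, -0.998]]
wrist_force: [1.1, -0.3, 0.6]
grip_width: 0.0122
position: [0.479, 0.3765, 0.2059]
eef_rot: [[0.458, 0.887, -0.056], [0.886, -0.461, -0.054], [-0.074, -0.025, -0.997]]
scene 67 lo [0.543 0.491 0.15 ] hi [0.497 0.399 0.188] dir [ 0.416  0.841 -0.346] below level deg 20.227427163162982
side 341 lo [0.538 0.502 0.148] hi [0.483 0.395 0.193] dir [ 0.425  0.834 -0.353] below level deg 20.675903787788968
position: [0.4686, 0.3642, 0.1911]
eef_rot: [[0.458, 0.884, -0.09], [0.88, -0.465, -0.093], [-0.125, -0.037, -0.992]]
scene 50 lo [0.482 0.391 0.056] hi [0.469 0.336 0.196] dir [ 0.084  0.362 -0.928] below level deg 68.1986917686454
side 209 lo [0.44  0.233 0.116] hi [0.402 0.159 0.135] dir [ 0.442  0.87  -0.219] below level deg 12.665540574341197
```

```bash
python3 -m crank '[[1,0,0,-8,0],[1,0,0,-12,0],[1,0,0,-12,0],[1,0,0,-12,0],[1,0,0,-12,0],[1,0,0,-12,0],[1,0,0,-12,0],[1,0,0,-12,0],[1,0,0,-12,0],[1,0,0,-8,0]]' 10|sed -n 2,3p; python3 -m crank '[[1,0,0,0,0.06],[1,0,0,0,0.11],[1,0,0,0,0.11],[1,0,0,0,0.11],[1,0,0,0,0.11],[1,0,0,0,0.11],[1,0,0,0,0.11],[1,0,0,0,0.11],[1,0,0,0,0.11],[1,0,0,0,0.11]]'|sed -n 2,3p;python3 -m crank '[[1,0,0,0,0.11],[1,0,0,0,0.11],[1,0,0,0,0.11],[1,0,0,0,0.11],[1,0,0,0,0.11],[1,0,0,0,0.11],[1,0,0,0,0.11],[1,0,0,0,0.11],[1,0,0,0,0.11],[1,0,0,0,0.06]]'|sed -n 2,3p;python3 held.py; python3 go.py .39 .225 .3 37
```

```text
position: [0.4779, 0.3739, 0.3075]
eef_rot: [[0.458, 0.884, -0.094], [0.88, -0.466, -0.097], [-0.13, -0.038, -0.991]]
position: [0.4788, 0.3749, 0.3158]
eef_rot: [[0.996, -0.003, -0.089], [-0.011, -0.996, -0.09], [-0.088, 0.091, -0.992]]
position: [0.4786, 0.3748, 0.3202]
eef_rot: [[0.442, -0.893, -0.088], [-0.896, -0.435, -0.088], [0.04, 0.118, -0.992]]
scene 139 lo [0.463 0.216 0.121] hi [0.489 0.384 0.295] dir [-0.109 -0.69  -0.715] below level deg 45.65209052908321
side 292 lo [0.416 0.179 0.11 ] hi [0.492 0.351 0.227] dir [-0.339 -0.779 -0.528] below level deg 31.856851950691038
t 69.7667 pos [0.4786 0.3748 0.3202] yaw -153.7 w 0.0114 F [-0.2 -0.4 -0.2] j6 -29.0
tool delta mm [ 93.6 142.4  41. ] dist 175 roll -0.187 rad
rows 5 [18.7 28.5  8.2]
```

```bash
sed -i "s/;q=w\[k\]$/\&~((np.hypot(w[:,0]-.4225,w[:,1]-.205)<.09)\&(w[:,2]<.185));q=w[k]/" held.py; python3 held.py
```

```text
scene 118 lo [0.49  0.286 0.16 ] hi [0.481 0.379 0.305] dir [ 0.054 -0.539 -0.841] below level deg 57.206114351506464
side 145 lo [0.48  0.322 0.175] hi [0.469 0.39  0.326] dir [ 0.068 -0.406 -0.911] below level deg 65.7001975461349
```

View pics/tmp_side.png

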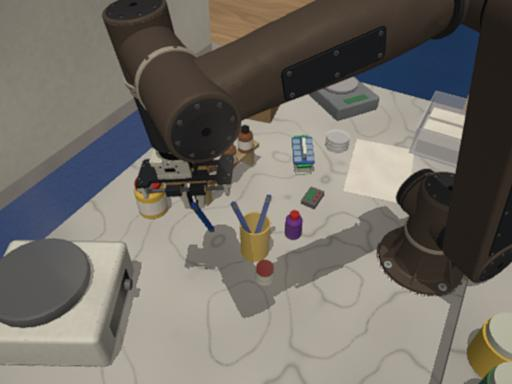

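```bash
python3 -m crank '[[1,0,0,10,0],[1,0,0,25,0],[1,0,0,38,0],[1,0,0,-15,0],[1,0,0,-8,0],[1,0,0,-4,0],[1,0,0,0,0]]' 3|sed -n 2,3p;python3 held.py; python3 -m crank '[[1,0,0,-8,0],[1,0,0,-12,0],[1,0,0,-12,0],[1,0,0,-8,0],[1,0,0,10,0],[1,0,0,25,0],[1,0,0,40,0],[1,0,0,-20,0],[1,0,0,-8,0],[1,0,0,-4,0]]' 3|sed -n 2,3p;python3 held.py;python3 wl.py pics/w26.png
```

```text
position: [0.4721, 0.3678, 0.2676]
eef_rot: [[0.46, -0.883, -0.092], [-0.887, -0.452, -0.092], [0.039, 0.124, -0.992]]
scene 96 lo [0.481 0.301 0.134] hi [0.472 0.37  0.253] dir [ 0.062 -0.502 -0.863] below level deg 59.628227126910446
side 143 lo [0.47  0.319 0.118] hi [0.463 0.382 0.274] dir [ 0.047 -0.379 -0.924] below level deg 67.57829272665542
position: [0.4701, 0.3654, 0.2642]
eef_rot: [[0.46, -0.883, -0.094], [-0.887, -0.452, -0.093], [0.039, 0.126, -0.991]]
scene 91 lo [0.477 0.302 0.127] hi [0.469 0.367 0.248] dir [ 0.056 -0.468 -0.882] below level deg 61.85107140935632
side 152 lo [0.468 0.323 0.115] hi [0.462 0.381 0.274] dir [ 0.035 -0.341 -0.939] below level deg 69.95610072068897
tcp [0.4716 0.3668 0.2665]
```

View pics/tmp_side.png

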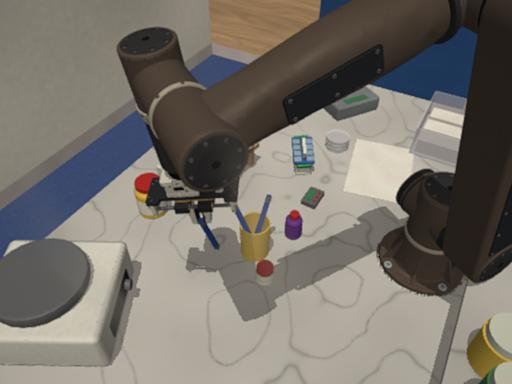

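View pics/w26.png

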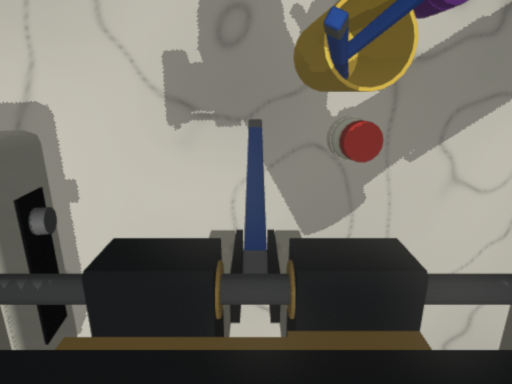

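```bash
cat > wrod.py <<'E'
import numpy as np
from h import *
f=np.load('w.npz');W=f['W'];p=f['p'].astype(int)
k=np.zeros(W.shape[:2],bool);k[60:236,225:290]=1
k&=(W[...,2]>.03)
q=W[k];mu=np.median(q,0)
for _ in range(4):
    u=np.linalg.svd(q-q.mean(0),full_matrices=0)[2][0];mu=q.mean(0);r=np.linalg.norm((q-mu)-((q-mu)@u)[:,None]*u,axis=1);q=q[r<.012]
u*=-np.sign(u[2]);t=(q-mu)@u;tip=mu+u*t.max();s=ctrl.get_state()
print(len(q),'tip',tip.round(3),'dir',u.round(3),'hi',(mu+u*t.min()).round(3),'deg',np.degrees(np.arcsin(-u[2])).round(1),'tip-TCP',(tip-s['position']).round(3))
E
python3 wrod.py
```

```text
2033 tip [0.479 0.307 0.099] dir [ 0.052 -0.35  -0.935] hi [0.471 0.365 0.252] deg 69.3 tip-TCP [ 0.008 -0.059 -0.167]
```

The wrist view shows the held rod from (255,125) to (255,250), steep at 69°, with its tip offset from the TCP by (8,-59,-167) mm. I'll lift it, move over and insert.

```bash
python3 -m crank '[[1,0,0,-8,0],[1,0,0,-12,0],[1,0,0,-14,0],[1,0,0,-14,0],[1,0,0,-8,0],[1,0,0,0,0]]' 10|sed -n 2,3p; python3 go.py .4055 .242 .325 27
```

```text
position: [0.4785, 0.374, 0.329]
eef_rot: [[0.46, -0.884, -0.085], [-0.887, -0.454, -0.083], [0.035, 0.114, -0.993]]
t 72.0333 pos [0.4785 0.374  0.329 ] yaw -152.8 w 0.0117 F [-0.2  0.6  0. ] j6 -28.1
tool delta mm [ 83.4 124.   21.2] dist 151 roll 0.003 rad
rows 5 [16.7 24.8  4.2]
```

```bash
python3 -m crank '[[1,6,9,1,0],[1,12,17,2,0],[1,16,23,3,0],[1,16,23,3,0],[1,14,21,3,0],[1,9,14,3,0],[1,5,7,1,0],[1,0,0,0,0]]' 10|sed -n 2,3p; python3 go.py .4055 .242 .325 27; python3 beak.py; python3 wl.py pics/w27.png; python3 wrod.py
```

```text
position: [0.4066, 0.2439, 0.3246]
eef_rot: [[0.46, -0.883, -0.088], [-0.887, -0.454, -0.084], [0.034, 0.117, -0.993]]
t 72.7 pos [0.4066 0.2439 0.3246] yaw -152.8 w 0.0118 F [ 1.1 -0.4  0. ] j6 -26.2
tool delta mm [ 1.2  1.9 -0.2] dist 2 roll 0.003 rad
rows 1 [ 1.2  1.9 -0.2]
scene 149 [0.385 0.162] [0.468 0.247] [0.427 0.205]
side 229 [0.377 0.167] [0.46  0.248] [0.419 0.208]
tcp [0.4075 0.2455 0.3245]
829 tip [0.414 0.202 0.195] dir [ 0.064 -0.338 -0.939] hi [0.409 0.227 0.267] deg 69.9 tip-TCP [ 0.006 -0.044 -0.129]
```

View pics/w27.png

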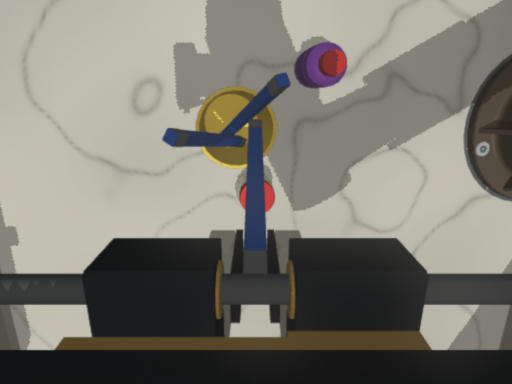

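The tip's vertical path would run into rod 1 near the rim. The sector on the +x,-y side, up-left of centre in this view, is free, so I'll shift the tip there first.

```bash
python3 -m crank '[[1,4,-7,-1,0],[1,4,-7,-1,0],[1,1,-1,5,0],[1,0,-1,5,0],[1,0,0,0,0]]' 10|sed -n 2,3p; python3 go.py .4245 .244 .3 27; python3 wl.py pics/w28.png
```

```text
position: [0.4293, 0.2473, 0.312]
eef_rot: [[0.462, -0.883, -0.089], [-0.886, -0.455, -0.086], [0.035, 0.119, -0.992]]
t 73.2667 pos [0.4293 0.2473 0.312 ] yaw -152.7 w 0.0118 F [-0.1 -0.4 -0.4] j6 -24.3
tool delta mm [ 0.3  4.3 12.6] dist 13 roll 0.005 rad
rows 1 [ 0.3  4.3 12.6]
tcp [0.4293 0.2473 0.312 ]
```

View pics/w28.png

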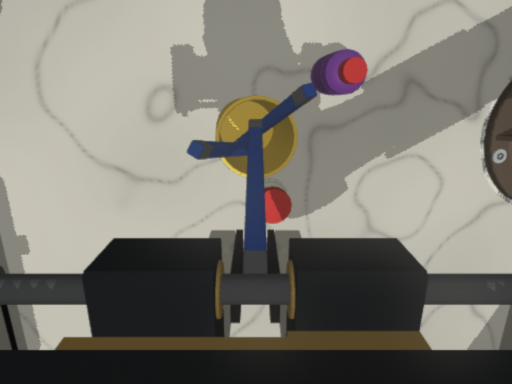

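```bash
python3 -m crank '[[1,1,2,10,0],[1,0,-1,12,0],[1,0,-1.5,12,0],[1,0,-0.5,5,0],[1,0,0,0,0]]' 10|sed -n 2,4p; python3 go.py .426 .244 .27 27; python3 wl.py pics/w29.png;python3 beak.py; python3 wrod.py
```

```text
position: [0.4261, 0.2428, 0.2696]
eef_rot: [[0.462, -0.882, -0.09], [-0.886, -0.455, -0.087], [0.036, 0.12, -0.992]]
wrist_force: [-0.6, -0.3, 0.5]
t 73.7333 pos [0.4261 0.2428 0.2696] yaw -152.7 w 0.0121 F [-0.6 -0.3  0.5] j6 -24.2
tool delta mm [-1.1 -0.4 -0.4] dist 1 roll 0.005 rad
rows 1 [-1.1 -0.4 -0.4]
tcp [0.4261 0.2428 0.2696]
scene 142 [0.385 0.163] [0.468 0.249] [0.426 0.206]
side 207 [0.378 0.166] [0.459 0.25 ] [0.419 0.208]
837 tip [0.382 0.222 0.034] dir [-0.278  0.024 -0.96 ] hi [0.433 0.218 0.211] deg 73.8 tip-TCP [-0.045 -0.021 -0.237]
```

View pics/w29.png

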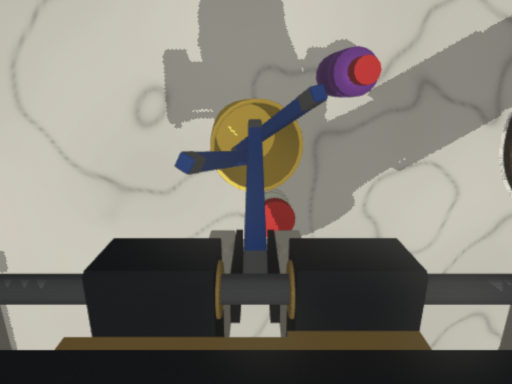

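View pics/tmp_side.png

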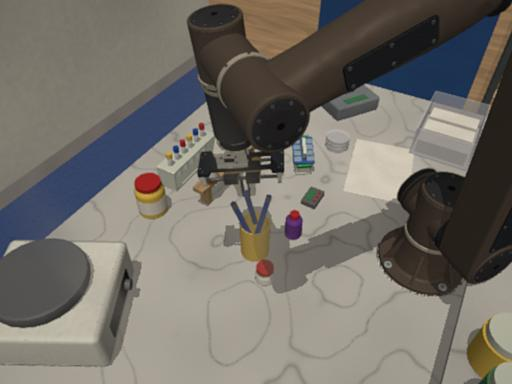

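```bash
python3 -m crank '[[1,-0.5,-1,8,0],[1,-0.5,-1,10,0],[1,-0.5,-1,10,0],[1,0,-0.5,5,0],[1,0,0,0,0]]' 10|sed -n 2,4p; python3 go.py .426 .244 .24 27;python3 beak.py;python3 -m crank '[[1,0,0,8,0],[1,-0.5,-1,8,0],[1,-0.5,-1,8,0],[1,0,0,4,0]]' 10|sed -n 2,4p; python3 go.py .426 .244 .24 27;python3 beak.py
```

```text
position: [0.4273, 0.2445, 0.2367]
eef_rot: [[0.462, -0.883, -0.085], [-0.886, -0.456, -0.082], [0.034, 0.113, -0.993]]
wrist_force: [0.3, -1.2, -0.7]
t 74.3 pos [0.4273 0.2445 0.2367] yaw -152.7 w 0.012 F [ 0.3 -1.2 -0.7] j6 -24.2
tool delta mm [-0.1  1.7 -3.1] dist 4 roll 0.006 rad
rows 1 [-0.1  1.7 -3.1]
scene 133 [0.386 0.163] [0.468 0.245] [0.427 0.204]
side 198 [0.377 0.164] [0.459 0.248] [0.418 0.206]
position: [0.4271, 0.2447, 0.2085]
eef_rot: [[0.462, -0.883, -0.082], [-0.886, -0.456, -0.08], [0.033, 0.11, -0.993]]
wrist_force: [0.2, -0.2, 1.1]
t 74.7333 pos [0.4271 0.2447 0.2085] yaw -152.7 w 0.0117 F [ 0.2 -0.2  1.1] j6 -24.2
tool delta mm [  1.2   4.7 -31.2] dist 32 roll 0.006 rad
rows 1 [  1.2   4.7 -31.2]
scene 137 [0.386 0.162] [0.468 0.244] [0.427 0.203]
side 187 [0.377 0.164] [0.459 0.249] [0.418 0.206]
```

```bash
python3 -m crank '[[1,-0.5,-1,7,0],[1,0,0,6,0],[1,0,0,0,0]]' 10|sed -n 2,4p;python3 -m crank '[[0.5,0,0,0,0],[0.3,0,0,0,0],[0.3,0,0,0,0],[0.3,0,0,0,0],[0.3,0,0,-12,0],[0.3,0,0,-15,0],[0.3,0,0,-15,0],[0.3,0,0,-15,0],[0.3,0,0,-15,0],[0.3,0,0,-15,0]]' 5|sed -n 2,4p;python3 beak.py;python3 wl.py pics/w30.png
```

```text
position: [0.4262, 0.2438, 0.1947]
eef_rot: [[0.462, -0.883, -0.083], [-0.886, -0.456, -0.082], [0.034, 0.112, -0.993]]
wrist_force: [-0.5, -0.1, 0.5]
position: [0.4326, 0.2507, 0.2823]
eef_rot: [[0.462, -0.883, -0.086], [-0.886, -0.455, -0.083], [0.034, 0.115, -0.993]]
wrist_force: [-0.3, 0.2, -0.3]
scene 138 [0.386 0.163] [0.468 0.241] [0.427 0.202]
side 209 [0.377 0.164] [0.46  0.248] [0.419 0.206]
tcp [0.4338 0.2516 0.2841]
```

View pics/w30.png

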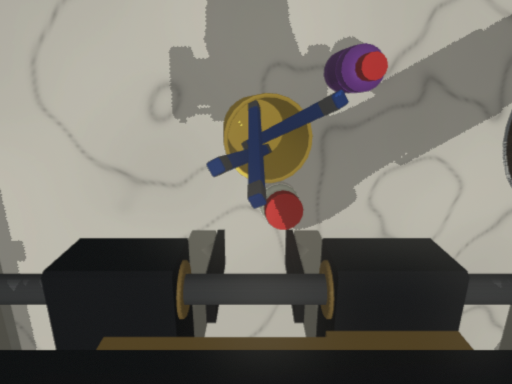

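View pics/tmp_side.png

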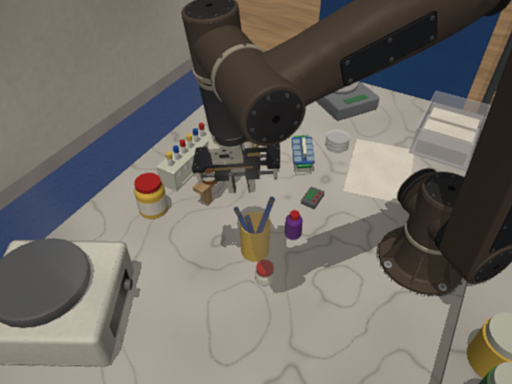

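All three rods are in the beaker. I'll move the arm clear and check everything.

```bash
python3 -m crank '[[0.3,0,0,-20,0],[0.3,0,0,-25,0],[0.3,0,0,-25,0],[0.3,0,-20,-10,0],[0.3,-10,-25,0,0],[0.3,-15,-25,0,0],[0.3,-15,-25,0,0],[0.3,-15,-20,0,0],[0.3,-10,-10,0,0],[0.3,0,0,0,0]]'|sed -n 2,4p; python3 - <<'E'
from h import *
np.set_printoptions(precision=3,suppress=True)
im={}
for n in('scene','side'):
    _,p,d=snap(n,f'pics/{n}_f.png');W=cloud(n,d);im[n]=(p,W)
    w=W.reshape(-1,3);c=p.reshape(-1,3).astype(int)
    # zoom crop
    if n=='scene': a=p[120:340,120:340]
    else: a=p[110:300,160:360]
    cv2.imwrite(f'pics/{n}_fz.png',cv2.resize(a,None,fx=2.7,fy=2.7,interpolation=cv2.INTER_CUBIC)[:,:,::-1])
    for t in('dishes','pot','timer','beaker'):
        for m in ctrl.masks_of(n,t)[:1]:
            q=W[m['region']];q=q[~np.isnan(q[:,0])];print(n,t,round(m['confidence'],2),np.median(q,0),np.percentile(q,3,0),np.percentile(q,97,0))
    k=(w[:,2]>.163)&(w[:,2]<.178)&(w[:,0]>.59)&(w[:,0]<.69)&(abs(w[:,1])<.13);q=w[k]
    for y in(-.1,-.006,.087):
        a=q[abs(q[:,1]-y)<.03]
        if len(a):print(n,'bottle',(a.min(0)+a.max(0))/2)
    k=(c[:,2]>c[:,0]+15)&(np.hypot(w[:,0]-.4225,w[:,1]-.205)<.1)&(w[:,2]>.125)&(w[:,2]<.25);q=w[k];print('rods above rim',len(q),q.min(0),q.max(0))
print(ctrl.get_state()['time_s'])
E
```

```text
position: [0.5214, 0.3752, 0.3427]
eef_rot: [[0.46, -0.883, -0.09], [-0.887, -0.454, -0.083], [0.032, 0.118, -0.992]]
wrist_force: [0.0, -0.2, -1.2]
scene dishes 0.59 [ 0.42  -0.374  0.044] [ 0.37  -0.409  0.003] [ 0.446 -0.334  0.047]
scene pot 0.64 [ 0.478 -0.212  0.083] [ 0.441 -0.25   0.053] [ 0.516 -0.163  0.108]
scene timer 0.83 [ 0.374 -0.072  0.019] [ 0.345 -0.104  0.004] [ 0.392 -0.034  0.023]
scene beaker 0.73 [0.445 0.178 0.074] [0.392 0.164 0.007] [0.466 0.236 0.119]
scene bottle [ 0.632 -0.098  0.167]
scene bottle [ 0.642 -0.007  0.168]
scene bottle [0.653 0.087 0.168]
rods above rim 119 [0.396 0.149 0.125] [0.469 0.245 0.188]
side dishes 0.73 [ 0.393 -0.347  0.043] [ 0.358 -0.403  0.002] [ 0.432 -0.325  0.049]
side pot 0.88 [0.344 0.286 0.046] [0.325 0.255 0.   ] [0.371 0.301 0.058]
side timer 0.76 [ 0.358 -0.058  0.02 ] [ 0.335 -0.098  0.006] [ 0.382 -0.028  0.024]
side beaker 0.66 [0.408 0.233 0.079] [0.379 0.168 0.006] [0.45  0.247 0.122]
side bottle [ 0.626 -0.097  0.168]
side bottle [ 0.635 -0.004  0.169]
rods above rim 193 [0.392 0.153 0.126] [0.463 0.255 0.192]
77.4
```

View pics/scene_fz.png

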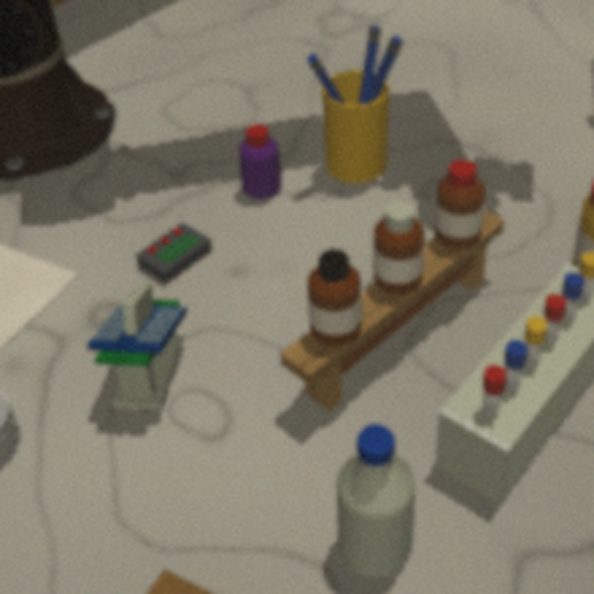

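View pics/side_fz.png

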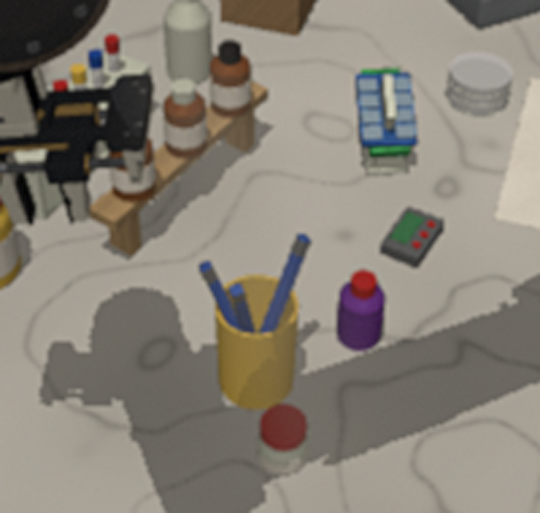

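```bash
python3 - <<'E'
from h import *
np.set_printoptions(precision=3,suppress=True)
_,p,d=snap('scene','pics/x.png');W=cloud('scene',d)
for (u,v) in((235,142),(258,132),(267,136)):
    q=W[v-4:v+5,u-4:u+5].reshape(-1,3);q=q[(q[:,2]>.12)&(q[:,2]<.25)];print('top',q[np.argmax(q[:,2])],len(q))
_,p,d=snap('side','pics/x2.png');W=cloud('side',d)
for (x,y) in((205,266),(236,292),(303,241)):
    u,v=int(160+x/2.7),int(110+y/2.7);q=W[v-4:v+5,u-4:u+5].reshape(-1,3);q=q[(q[:,2]>.12)&(q[:,2]<.25)];print('side top',q[np.argmax(q[:,2])] if len(q) else None)
E
```

```text
top [0.411 0.149 0.185] 27
top [0.424 0.243 0.187] 30
top [0.462 0.235 0.188] 34
side top [0.455 0.244 0.192]
side top [0.419 0.245 0.189]
side top [0.397 0.156 0.185]
```

```bash
python3 -c "
from rig import ctrl
s=ctrl.get_state();print(s['time_s'],s['qd']);print(ctrl.sign_off())"
```

```text
77.5 [ 0.10728273  0.16098856  0.04489443 -0.05784984  0.0151197  -0.06246836]
the job is handed in; nothing more can be done
None
```

The staining corner is set up and I handed the job in at 77.5 s; no verdict was reported.

- **Bottles:** The black, white and red-capped amber bottles all stand upright on the ledge. Their centres are about 2–6 mm off its centre line, depending on the camera; the side camera put them up to about 9 mm off and was partly blocked for the red one. I did not touch the purple look-alike.
- **Tray:** It lies flat on the green deck at 0.418 rad, square and centred, about 1 mm uphill of its target by the pixel gaps. I measured this right after releasing it; the final pictures look the same.
- **Rods and beaker:** All three blue rods stand in the beaker, leaning on its rim, with their tops at z of about 0.185–0.19 m. That puts their lower ends near the floor. The beaker is upright at its original spot.
- **Bystanders:** The dishes, pot and timer read the same as at the start, except that the scene camera's last "pot" detection landed on the tray. The side camera confirmed the pot.

Some things went wrong along the way and were put right:
- One rod dropped level onto the table when I eased the grip; I picked it up again.
- The same rod's tip caught the rim on the first insertion and briefly tipped the beaker, which settled back upright in place.
- The fingers pressed on the black bottle's shoulder with about 32 N before I backed off.

The scene and side cameras disagree by about 6 mm in x throughout, so I used the wrist camera for precise positions.

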